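Open the drive cover of a bench sander and stack it with the others

ROBOT

A 6-joint arm with a two-finger parallel gripper is mounted at the origin on the work surface. World frame = base frame: x ahead of the robot, y to its left, z up, the work surface at z = 0. Lengths are in m, angles in rad, forces in N, time in s.
With the tool pointing down it reaches from about 0.35 to 0.85 m from the base axis. Payload 8.1 kg.
Tool frame: the origin (TCP) lies at the very end of the fingers, on their centre line; the grasp point (between the pads) lies 19 mm behind it; x points along the fingers, y is the direction in which the jaws open and shut, and the axes are right-handed (so a half turn about x gives the same grasp; the last joint's range is limited). The gripper opens to 93 mm and grips with 3 to 60 N. Pads are 15 mm wide; open, the fingers measure 128 mm over their backs; the gripper's body (75 mm by 188 mm) begins 65 mm behind the grasp point.
Start: joints at [1.084, 0.13, 1.488, -0, 1.523, -0.085], TCP at [0.235, 0.552, 0.219] pointing down, gripper open.
Joint ranges: [-2.96, 2.96], [-0.89, 2.26], [0.02, 2.5], [-1.34, 4.48], [0, 2.73], [-2.66, 2.66]. Speed limits (rad/s): [2.39, 2.39, 2.79, 3.14, 3.14, 3.14].

INTERFACE

Orientations are given as a rotation vector (axis times angle).
In Python, from plant import * gives the robot as it stands. The module is installed in compiled form; this text tells all that it offers.
- The arm moves only by the tool apply_moves, never from a script. Its argument "series" is a list of rows, each an object with "jaw": the gripper's target within -1 to 1 (shut at 1, half-way at 0, fully open at -1); "linear": the shift along the tool's x, y, z normalised to -1 to 1, where 1 is 0.6 m, a list of three; "roll": the turn about the tool's x normalised to -1 to 1, where 1 is 30 degrees. A call has 1 to 20 rows; each row is the pose to reach, as a shift and turn from the pose measured when the call began, along the tool's axes at that moment; what a row does not reach only later rows make up. A row lasts 1/8 s, in which the tool goes at most 62.5 mm and 10.7 degrees, less where a joint would pass 70% of its speed; a pose out of reach is approached as far as the arm can. A call with a number of a shift or a turn outside -1 to 1 is refused whole. A call with a gripper value outside its range is refused whole. The fingers move at their own pace and stop on an object; "force" is the grip in N (left out, the last holds). Time passes only in rows, so rows that repeat a pose let the fingers close. It gives the time, the measured TCP pose, the force and the opening at its end, in the units of the state.
- read_state(): the state, without advancing time (a new reading comes with each control period).
- read_camera(name): name is "side" or "top"; returns a dict with "pixels" (420x560x3 uint8, blue, green, red), "intrinsics" (3x3 intrinsics, pixels), "D" ([k1, k2, p1, p2, k3] as OpenCV has them; the pictures are not rectified), "rvec" (rotation vector, rad) and "tvec" (3), from world to camera coordinates, as OpenCV has them. Camera axes: x right, y down, z forward; pixel columns grow to the right and rows downward; lengths in m; the calibration is good to about 2 mm. A picture is of the moment at which its call begins. There is no depth.
- close_job(): hands the job in, once; it reports no verdict.
The state is a dict: "t": time; "q": joint angles; "dq": joint speeds; "joint_torque": joint torques, N m; "tool_pos": TCP position; "orientation": TCP orientation; "force": force on the tool from outside, world axes, zero at the start; "wrist_torque": the same for the moment, N m; "opening": finger opening in m.
Only numpy, scipy, OpenCV 4.12 (cv2) and the standard library are available. Lean on these libraries where they do the work, as an engineer would, in place of code of your own. Each camera call takes 0.05 s, during which the arm holds its last target. There are 200 camera calls.

TASK

Take the screwdriver from its stand and use it to turn both slotted cam fasteners of the sander's drive housing a quarter turn counter-clockwise (seen from above), so that their wings swing clear of the cover plate; do not turn them with the gripper itself. Then stand the screwdriver back in its stand, lift the freed cover plate off and set it down gently, squarely and edge to edge, on top of the pile of two covers. Leave the pile and the other things on the bench where they are.

Things in the scene. Friction and masses are not known exactly. Their poses are not given: they have to be found in the camera images.
- machine: fixed sander drive housing: grey box 150 (x) x 290 (y) x 65 mm high, dark motor on its +x side up to 70 mm high. Origin: centre of its underside. A curb 46 x 160 mm rises to z = 93 mm and carries the cover, which overhangs it 5 mm all round, so fingers can straddle its long sides. Four lugs near the cover's corners (y +-67 to 81, x +-30 to 35 mm) rise to z = 99 mm. Cam axes at x = 0, y = +-111 mm
- cover: the cover to be removed, loose on the curb, held down by the two cam wings over its short ends: a flat aluminium cover plate 56 (its x) x 170 (its y) x 10 mm thick with five dark vent slots painted across its top; origin at the centre of its underside, z up; 0.26 kg. Origin 93 mm above the bench, its y along the machine's y
- cam_left (a joint): angle (rad) of the cam at the machine's +y end: 0 = locked, its wing 14 mm over the cover, 2 mm above its top; grows counter-clockwise seen from above; stop at 1.55 (open). Starts between 0 and 0.2. Friction torque 0.06 N m; it stays where it is left. The wing clears the cover from 1.1 on
- cam_right (a joint): the same for the cam at the machine's -y end
- slot_left (a point): centre of the slot floor of the +y cam, on its axis, 112 mm above the bench; x along the slot towards the wing's end, z up, turns with the cam. Steel cam: disc 42 mm wide, 7 mm thick, with a wing 18 mm wide reaching 40 mm from the axis; on it two cheeks 12 mm high, 30 mm long, 12 mm wide leave the slot between them: 9.5 mm wide, 12 mm deep, open at both ends and above
- slot_right (a point): the same for the cam at the machine's -y end
- screwdriver: screwdriver, 141 mm long, 0.16 kg, hanging blade down in the stand. Origin: underside centre of its round collar (48 mm wide, 6 thick), which rests on the stand; z up. Flat-sided wooden handle from z = 6 to 66 mm, 36 mm along x, 28 along y (grip across y near z = 40). Shank 10 mm thick; blade 26 mm wide along x, 5 thick along y (3 in the last 4 mm), tip at z = -75 mm
- stand_hole (a point): centre of the hole's mouth in the fixed dark wooden tool stand (100 x 90 mm, top 85 mm above the bench). The hole is 40 mm along this point's x and 22 mm along its y, through the 14 mm thick top; shank and blade hang in the open space below. The blade's width must lie along x; z up
- bearer: wooden bearer, fixed, 46 (x) x 150 (y) x 22 mm high, under the pile; origin at the centre of its underside
- plate_low: lower cover of the pile, lying loose on the bearer: a flat aluminium cover plate 56 (its x) x 170 (its y) x 10 mm thick with five dark vent slots painted across its top; origin at the centre of its underside, z up; 0.26 kg
- plate_top: upper cover of the pile, loose, its top face 42 mm above the bench: a flat aluminium cover plate 56 (its x) x 170 (its y) x 10 mm thick with five dark vent slots painted across its top; origin at the centre of its underside, z up; 0.26 kg
- blank: bystander: wooden blank 45 x 180 x 28 mm, origin at the centre of its underside
- jar: bystander: jar 60 mm wide, 85 mm high, origin at the centre of its underside
- mallet: bystander: wooden mallet lying on its side, 55 mm high; its handle runs along its x from -118 mm to the head (60 x 100 mm) at 90 mm
There are look-alikes about, which are no part of the job. What is shaped like the plate_top but green is not meant. Of the things that look like the screwdriver, the larger one is meant.

How it is judged:
By the outcome, as a careful person would: the job done as asked, in the order asked, and still so for the second after the job is handed in, with the robot touching nothing.
It also fails if it takes over 72 s, if anything falls off the work surface, if the arm or the gripper's body presses on something with over 40 N, if the wrist force passes 120 N, or if a joint passes its speed limit or range.

## Working session

There is one attempt and no reset: what is moved stays moved. The work goes in short steps, Python scripts to look and compute and a tool call to move; the robot and the scene stay as the last step left them, time stands still between calls to the robot, and variables do not carry over. Pictures are saved under pics/ and viewed, about 8 in all and at most 12, crops included, and the job is handed in when it is done.

Besides the shell and the picture viewer there is one more tool, called as name(argument=value, ...), one argument or row to a line, values as JSON. apply_moves: Moves the arm, as the interface text tells. Its arguments: {"type":"object","properties":{"series":{"type":"array"},"force":{"type":"number"}},"required":["series"]}

```bash
mkdir -p pics; cat > h.py <<'E'
from plant import *
import numpy as np, cv2
def snap(n,f):
    c=read_camera(n); cv2.imwrite('pics/'+f,c['pixels']); return c
def proj(c,P):
    return cv2.projectPoints(np.array(P,float).reshape(-1,3),c['rvec'],c['tvec'],c['intrinsics'],c['D'])[0].reshape(-1,2)
def ray(c,uv):
    R=cv2.Rodrigues(c['rvec'])[0]; o=-R.T@c['tvec'].ravel()
    p=cv2.undistortPoints(np.array([[uv]],float),c['intrinsics'],c['D'])[0,0]
    return o,R.T@np.array([p[0],p[1],1])
def atz(c,uv,z):
    o,d=ray(c,uv); return o+d*(z-o[2])/d[2]
def tri(cs,uvs):
    A=np.zeros((3,3));b=np.zeros(3)
    for c,u in zip(cs,uvs):
        o,d=ray(c,u);d/=np.linalg.norm(d);M=np.eye(3)-np.outer(d,d);A+=M;b+=M@o
    return np.linalg.solve(A,b)
E
python3 - <<'E'
from h import *
import pickle
d={}
for n in('top','side'):
    c=snap(n,n+'0.png');d[n]=c
    R=cv2.Rodrigues(c['rvec'])[0];print(n,-R.T@c['tvec'].ravel(),c['intrinsics'].tolist(),R[2],c['D'])
pickle.dump(d,open('d0.pkl','wb'))
print(read_state())
E
```

```text
top [0.37551005 0.00439339 1.20745194] [[475.12415011778864, 0.0, 272.15594844816087], [0.0, 475.12415011778864, 204.22477646883434], [0.0, 0.0, 1.0]] [ 0.12107228 -0.0083675  -0.99260843] [-0.13884491  0.          0.          0.          0.        ]
side [-0.13071616 -0.87863535  0.89496851] [[450.1787446369874, 0.0, 272.57938385629586], [0.0, 450.1787446369874, 209.17247410636622], [0.0, 0.0, 1.0]] [ 0.47730662  0.66268737 -0.57708218] [-0.1110368  0.         0.         0.         0.       ]
{'t': 0.1, 'q': array([ 1.08360905e+00,  1.31083916e-01,  1.48915061e+00,  4.13681854e-05,
        1.52299170e+00, -8.53933093e-02]), 'dq': array([-0.00221797, -0.00425015, -0.00271901,  0.00205154,  0.00047757,
        0.00148167]), 'joint_torque': array([ 6.18411304e-04, -5.61342502e+01, -4.93094301e+01,  7.69434054e-02,
        2.93014117e-02, -4.53856387e-05]), 'tool_pos': array([0.23436817, 0.55178901, 0.21770423]), 'orientation': array([ 0.31397864,  1.54822132, -0.31643557]), 'force': array([ 0.0458273 , -0.12460353,  0.45254372]), 'wrist_torque': array([-0.00808803,  0.00430957, -0.00530006]), 'opening': 0.09323345314238925}
```

View pics/top0.png

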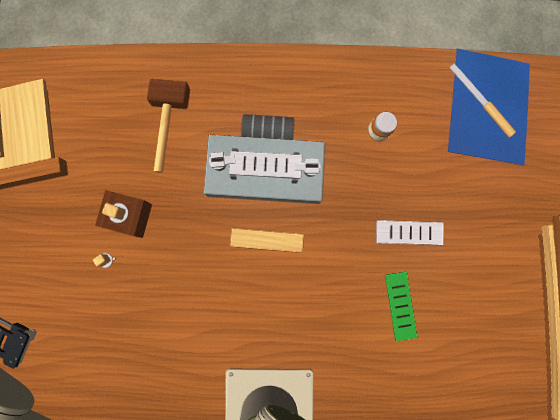

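View pics/side0.png

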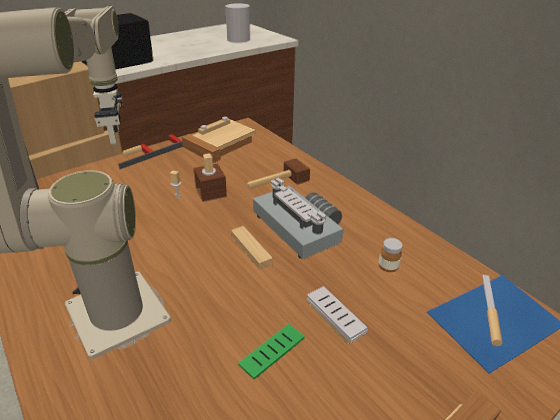

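Top view: the large screwdriver stands in the dark stand at (118,212), and a small look-alike is at (104,260). The housing is at (265,168), the metal pile at (410,233) and the green look-alike plate at (400,306). In the side view, the large screwdriver is at (208,165), the small one at (175,180), the pile at (337,313) and the green plate at (272,350). My choices are the one in the stand and the metal pile. Close crops next.

```bash
cat > mont.py <<'E'
import cv2,numpy as np
def crop(im,x0,y0,w,h,s):
    o=cv2.resize(im[y0:y0+h,x0:x0+w],None,fx=s,fy=s,interpolation=cv2.INTER_CUBIC)
    for i in range(0,w,10):
        cv2.line(o,(i*s,0),(i*s,6 if (x0+i)%50 else 14),(0,0,255),1)
        if (x0+i)%20==0: cv2.putText(o,str(x0+i),(i*s,22),0,.35,(0,255,255),1)
    for i in range(0,h,10):
        cv2.line(o,(0,i*s),(6,i*s),(0,0,255),1)
        if (y0+i)%20==0 and i: cv2.putText(o,str(y0+i),(8,i*s+4),0,.35,(0,255,255),1)
    return o
def mont(parts,f):
    M=np.zeros((600,800,3),np.uint8)
    for o,x,y in parts:
        o=o[:600-y,:800-x]; M[y:y+o.shape[0],x:x+o.shape[1]]=o
    cv2.imwrite(f,M)
E
python3 - <<'E'
from mont import *
t=cv2.imread('pics/top0.png');s=cv2.imread('pics/side0.png')
mont([(crop(t,200,110,130,50,6)[:0],0,0),(crop(t,200,130,130,75,4),0,0),(crop(t,90,185,65,55,4),530,0),(crop(t,370,215,80,35,5),0,310),(crop(s,250,175,95,82,4),410,240)],'pics/m1.png')
E
```

```text
(no output)
```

View pics/m1.png

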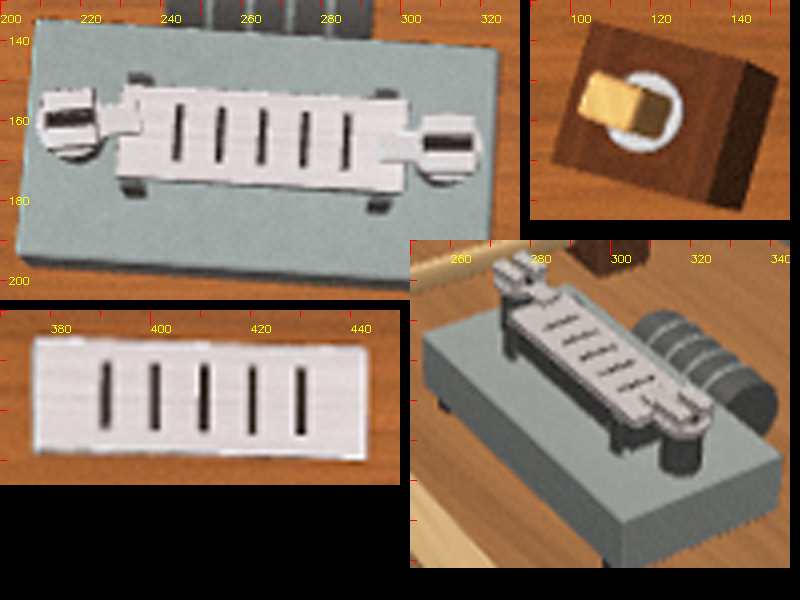

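Montage: the cover's left-top corner is at (230.8,151.3) and its right-bottom at (300.5,178.3). The cam slots are near (217.5,159) and (311.5,165.5). The collar is centred at (118.8,213) with the larger handle above it, which confirms my choice. The pile's corners are at (377,220.6) and (443.3,244.8). Next I'll fit poses.

```bash
cat > fit.py <<'E'
from h import *
import pickle
from scipy.optimize import least_squares
d=pickle.load(open('d0.pkl','rb'))
def fit(obs,z0,name):
    # obs: (cam, local xyz, uv); unknown x,y,yaw,dz
    def pts(p):
        c,s=np.cos(p[2]),np.sin(p[2])
        return [[p[0]+c*l[0]-s*l[1],p[1]+s*l[0]+c*l[1],l[2]+p[3]] for _,l,_ in obs]
    def f(p): 
        return np.array([proj(d[o[0]],q)[0]-np.array(o[2]) for o,q in zip(obs,pts(p))]).ravel()
    r=least_squares(f,z0,loss='soft_l1',f_scale=.7)
    print(name,r.x.round(4),'res',r.fun.reshape(-1,2).round(1).tolist());return r.x
hx,hy=.028,.085
def g(c,pairs): return [(c,l,uv) for l,uv in pairs]
if __name__=='__main__':
    # machine/cover with z of cover top local .103
    cov=g('top',[((hx,hy,.103),(230.75,151.25)),((hx,-hy,.103),(301.75,155)),((-hx,-hy,.103),(300.5,178.25)),((-hx,hy,.103),(229.5,174.25))])
    covs=g('side',[((hx,hy,.103),(290.5,186.25)),((-hx,hy,.103),(274.5,192)),((-hx,-hy,.103),(306.25,220.5))])
    box=g('top',[((.075,.145,.065),(208.75,135)),((.075,-.145,.065),(324.5,142.5)),((-.075,.145,.065),(204.5,193.75))])
    boxs=g('side',[((-.075,.145,.065),(253,198.75)),((-.075,-.145,.065),(302.5,245)),((.075,-.145,.065),(342.5,229.5))])
    fit(cov,[.5,0,0,0],'cover top'); fit(covs,[.5,0,0,0],'cover side');fit(cov+covs,[.5,0,0,0],'cover both');fit(box,[.5,0,0,0],'box top');fit(boxs,[.5,0,0,0],'box side');fit(box+boxs+cov+covs,[.5,0,0,0],'all')
    pile=g('top',[((hx,hy,.042),(377,220.6)),((hx,-hy,.042),(443.4,222.6)),((-hx,-hy,.042),(443.2,244.8)),((-hx,hy,.042),(376.6,243))])
    fit(pile,[.3,-.4,0,0],'pile top')
    st=g('top',[((.045,.05,.085),(105.5,190.5)),((.045,-.05,.085),(143.75,200.5)),((-.045,.05,.085),(96.25,225.75)),((-.045,-.05,.085),(134.5,233.75))])
    fit(st,[.4,.4,0,0],'stand')
    print('collar',atz(d['top'],(118.75,213),.091),'slots',atz(d['top'],(217.5,159),.124),atz(d['top'],(311.5,165.5),.124))
    print('handle top',[atz(d['top'],(90+(u-530)/4,185+v/4),.151).round(4).tolist() for u,v in [(595,70),(637,82),(622,122),(580,110)]])
E
python3 fit.py
python3 - <<'E'
from mont import *
s=cv2.imread('pics/side0.png')
mont([(crop(s,160,140,75,70,6),0,0),(crop(s,300,280,75,65,5),455,0),(crop(s,265,180,65,55,5),455,325)],'pics/m2.png')
E
```

```text
cover top [ 0.6064  0.0114 -0.0453 -0.0088] res [[0.1, 0.0], [-0.1, 0.1], [0.1, -0.1], [-0.2, -0.0]]
cover side [ 0.5621 -0.0427 -0.0844  0.0505] res [[-0.2, 0.3], [0.2, -0.5], [0.0, 0.1]]
cover both [ 0.6039  0.0112 -0.0489  0.0045] res [[-0.2, -0.4], [0.5, 0.0], [0.6, 0.0], [-0.6, -0.2], [-1.4, 1.2], [0.2, 0.4], [-0.2, -1.4]]
box top [ 0.6078  0.0137 -0.0553 -0.0167] res [[0.5, -0.0], [-0.1, -0.2], [-0.3, 0.2]]
box side [ 0.6192  0.0345 -0.0612 -0.0184] res [[0.1, -0.2], [0.1, 0.6], [-0.2, -0.4]]
all [ 0.6039  0.012  -0.0565  0.002 ] res [[0.2, -0.6], [1.5, -0.4], [-0.7, 0.6], [-0.2, -0.6], [1.4, 1.2], [1.9, -0.3], [-0.3, -0.4], [0.1, 0.5], [0.1, 0.5], [-0.9, -0.2], [-1.4, 1.7], [0.2, 0.9], [-0.6, -0.8]]
pile top [ 0.4493 -0.3499 -0.0251  0.0014] res [[-0.1, -0.1], [-0.2, -0.0], [0.1, 0.1], [0.1, 0.1]]
stand [ 0.4925  0.3726 -0.2178 -0.0372] res [[0.2, 0.2], [-0.3, -1.0], [0.2, -0.2], [-0.1, 1.1]]
collar [0.4870705  0.36150021 0.091     ] slots [0.61255962 0.12344408 0.124     ] [ 0.59929659 -0.09552169  0.124     ]
handle top [[0.5047, 0.3727, 0.151], [0.4981, 0.3478, 0.151], [0.4752, 0.3554, 0.151], [0.4818, 0.3803, 0.151]]
```

View pics/m2.png

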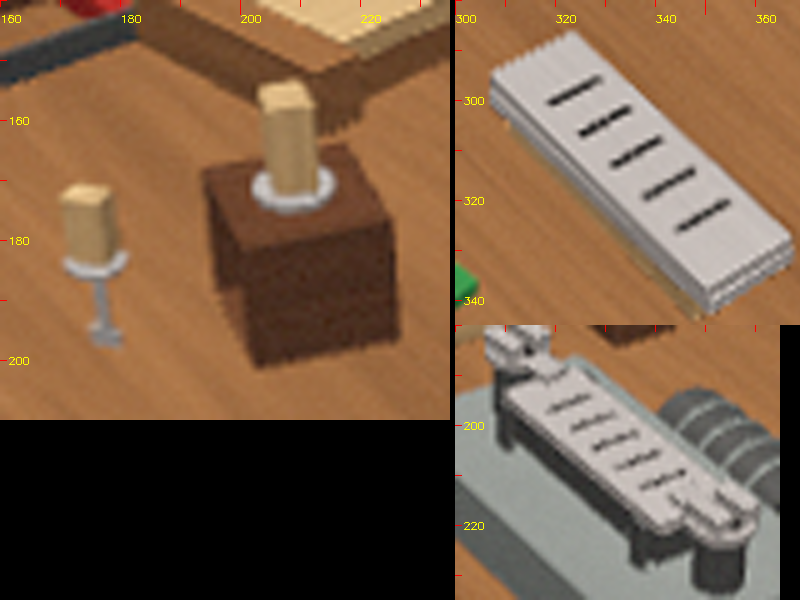

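The side view confirms the larger tool is the one in the stand, with its handle top at about (206,155) and collar at (207,171). The pile top has corners at about (307,295), (320,286), (366,328) and (350,342). Hand-picked corners are coarse, so I'll refine them with a small render-and-compare fit.

```bash
cat > rf.py <<'E'
from h import *
import pickle
from scipy.optimize import minimize
S=6
def T(p,L,z0=0):
    c,s=np.cos(p[2]),np.sin(p[2]);L=np.array(L,float)
    return np.c_[p[0]+c*L[:,0]-s*L[:,1],p[1]+s*L[:,0]+c*L[:,1],L[:,2]+z0]
def boxf(p,x0,x1,y0,y1,z0,z1,cam):
    """visible faces, sides first, top last"""
    o=ray(cam,(280,210))[0]; c=[(x0,y0),(x1,y0),(x1,y1),(x0,y1)];out=[]
    for i in range(4):
        a,b=c[i],c[(i+1)%4]
        q=T(p,[(*a,z0),(*b,z0),(*b,z1),(*a,z1)])
        n=np.cross(q[1]-q[0],q[3]-q[0])
        if n@(o-q[0])>0: out.append(q)
    return out+[T(p,[(*a,z1) for a in c])]
def disc(p,r,z,cx=0,cy=0):
    t=np.linspace(0,2*np.pi,40,endpoint=False)
    return T(p,np.c_[cx+r*np.cos(t),cy+r*np.sin(t),0*t+z])
def cost(cam,img,roi,polys,ret=False):
    x0,y0,w,h=roi;lab=np.zeros((h*S,w*S),np.uint8)
    for k,P in polys:
        u=(proj(cam,P)-[x0,y0]+.5)*S-.5
        cv2.fillPoly(lab,[np.round(u*16).astype(np.int32)],int(k),shift=4)
    K=sorted(set([0]+[k for k,_ in polys]))
    A=np.stack([cv2.resize((lab==k).astype(np.float32),(w,h),interpolation=cv2.INTER_AREA).ravel() for k in K],1)
    Y=img[y0:y0+h,x0:x0+w].reshape(-1,3).astype(float)
    m=np.ones(len(Y))
    for _ in range(2):
        C=np.linalg.lstsq(A*m[:,None],Y*m[:,None],rcond=None)[0];r=np.abs(Y-A@C).sum(1);m=1/np.sqrt(1+r/30)
    if ret: return (A@C).reshape(h,w,3).clip(0,255).astype(np.uint8)
    return np.minimum(r,150).mean()
def solve(f,x0,step):
    x0=np.array(x0,float);sp=np.vstack([x0]+[x0+np.eye(len(x0))[i]*step[i] for i in range(len(x0))])
    for _ in range(2):
        r=minimize(f,sp[0],method='Nelder-Mead',options=dict(initial_simplex=sp,xatol=1e-5,fatol=1e-4,maxiter=400));sp=np.vstack([r.x]+[r.x-np.eye(len(x0))[i]*step[i]/2 for i in range(len(x0))])
    return r.x,r.fun
def lab(ps,k0): return [(k0+i,q) for i,q in enumerate(ps)]
def driver(cam,p):
    z=p[3] if len(p)>3 else .085
    return [(10,disc(p,.024,z)),(10,disc(p,.024,z+.003)),(11,disc(p,.024,z+.006))]+lab(boxf(p,-.018,.018,-.014,.014,z+.006,z+.066,cam),12)
def stand(cam,p): return lab(boxf(p,-.05,.05,-.045,.045,0,.085,cam),1)
def plate(cam,p,zt,k0=1,t=.02):
    L=lab(boxf(p,-.028,.028,-.085,.085,zt-t,zt,cam),k0)
    return L
def machine(cam,p,a,dz=0):
    L=lab(boxf(p,-.075,.075,-.145,.145,.0+dz,.065+dz,cam),1)
    L+=[(6,q) for q in boxf(p,-.023,.023,-.08,.08,.065+dz,.093+dz,cam)]
    for sx in(-1,1):
        for sy in(-1,1): L+=[(6,q) for q in boxf(p,*sorted((sx*.03,sx*.035)),*sorted((sy*.067,sy*.081)),.065+dz,.099+dz,cam)]
    for sy in (1,-1):
        for z in (.07,.08,.09,.1): L+=[(6,disc(p,.017,z+dz,0,sy*.111))]
    B=boxf(p,-.028,.028,-.085,.085,.093+dz,.103+dz,cam)
    L+=[(7,q) for q in B[:-1]]+[(8,B[-1])]
    for sy,an in zip((1,-1),a):
        o=T(p,[(0,sy*.111,0)])[0]; q=[o[0],o[1],p[2]+an+(-np.pi/2 if sy>0 else np.pi/2)]
        L+=[(7,disc(q,.021,.105+dz)),(7,disc(q,.021,.1085+dz)),(8,disc(q,.021,.112+dz))]
        W=boxf(q,0,.04,-.009,.009,.105+dz,.112+dz,cam); L+=[(7,x) for x in W[:-1]]+[(8,W[-1])]
        L+=[(9,T(q,[(-.015,-.00475,.1121+dz),(.015,-.00475,.1121+dz),(.015,.00475,.1121+dz),(-.015,.00475,.1121+dz)]))]
        bs=[boxf(q,-.015,.015,*e,.112+dz,.124+dz,cam) for e in((.00475,.01675),(-.01675,-.00475))]
        cpos=ray(cam,(280,210))[0]; bs.sort(key=lambda b:-np.linalg.norm(b[-1].mean(0)-cpos))
        for b in bs: L+=[(9,x) for x in b[:-1]]+[(8,b[-1])]
    return L
E
cat > r1.py <<'E'
from rf import *
d=pickle.load(open('d0.pkl','rb'))
R={'D':{'top':(96,195,50,35),'side':(190,145,40,40)},'P':{'top':(368,212,84,42),'side':(296,276,80,74)},'M':{'top':(198,145,134,62),'side':(246,172,100,95)}}
def C(n,k,polys,ret=False): return cost(d[n],d[n]['pixels'],R[k][n],polys,ret)
best={}
cams=('top','side')
def run(k,mk,x0s,st):
    for cs in(('top',),('side',),cams):
        r=min((solve(lambda p:sum(C(n,k,mk(d[n],p)) for n in cs),x0,st) for x0 in x0s),key=lambda r:r[1]);print(k,cs,r[0].round(4),round(r[1],3));best[k,cs]=r[0]
ds=lambda c,p:stand(c,np.r_[p[3:5],p[5]])+driver(c,p[:3])
run('P',lambda c,p:plate(c,p[:3],p[3] if len(p)>3 else .042),[[.449,-.35,-.025]],[.004,.004,.03])
x=solve(lambda p:sum(C(n,'P',plate(d[n],p,p[3])) for n in cams),[.449,-.35,-.025,.042],[.004,.004,.02,.01]);print('P freez',x[0].round(4),x[1])
run('D',ds,[[.487,.362,a,.487,.365,1.353] for a in(-.2,.3,.8,1.35,1.8,2.4)],[.004,.004,.2,.004,.004,.05])
m=lambda c,p:machine(c,p[:3],p[3:5],p[5] if len(p)>5 else 0)
run('M',m,[[.605,.012,-.052,.1,.1]],[.004,.004,.02,.1,.1])
x=solve(lambda p:sum(C(n,'M',m(d[n],p)) for n in cams),np.r_[best['M',cams],0],[.004,.004,.02,.1,.1,.005]);print('M freez',x[0].round(4),x[1])
pickle.dump(best,open('best.pkl','wb'))
from mont import *
parts=[];y=0
for k,mk,s in(('M',m,3),('D',ds,4),('P',lambda c,p:plate(c,p,.042),3)):
    xx=0
    for n in cams:
        r=R[k][n];a=d[n]['pixels'][r[1]:r[1]+r[3],r[0]:r[0]+r[2]];b=C(n,k,mk(d[n],best[k,cams]),True)
        o=cv2.resize(np.hstack([a,b]),None,fx=s if n=='top' or k!='M' else 2,fy=s if n=='top' or k!='M' else 2);
        if xx+o.shape[1]>800:o=o[:,:800-xx]
        parts.append((o,xx if n=='top' else 800-o.shape[1],y));xx+=o.shape[1]
    y+=195
mont(parts,'pics/m3.png')
E
time python3 r1.py
```

```text
P ('top',) [ 0.4505 -0.3492 -0.0227] 27.537
P ('side',) [ 0.4496 -0.3475 -0.0322] 18.541
P ('top', 'side') [ 0.4501 -0.3488 -0.0224] 47.557
P freez [ 0.4505 -0.3491 -0.0265  0.0408] 47.63481482893137
D ('top',) [0.4887 0.3655 1.2187 0.4893 0.3634 1.3302] 21.594
D ('side',) [0.4876 0.3691 1.0813 0.4871 0.3668 1.3136] 38.822
D ('top', 'side') [0.4889 0.3658 1.234  0.488  0.3639 1.3369] 65.877
M ('top',) [ 0.6067  0.014  -0.0536  0.149   0.0743] 24.302
M ('side',) [ 0.6062  0.0187 -0.0543  0.124   0.0175] 34.777
M ('top', 'side') [ 0.6066  0.0146 -0.0549  0.1386  0.0738] 62.593
M freez [ 6.066e-01  1.450e-02 -5.470e-02  1.493e-01  7.440e-02  1.000e-04] 62.521134363358186
real	0m42.157s
user	1m21.138s
sys	0m0.888s
```

View pics/m3.png

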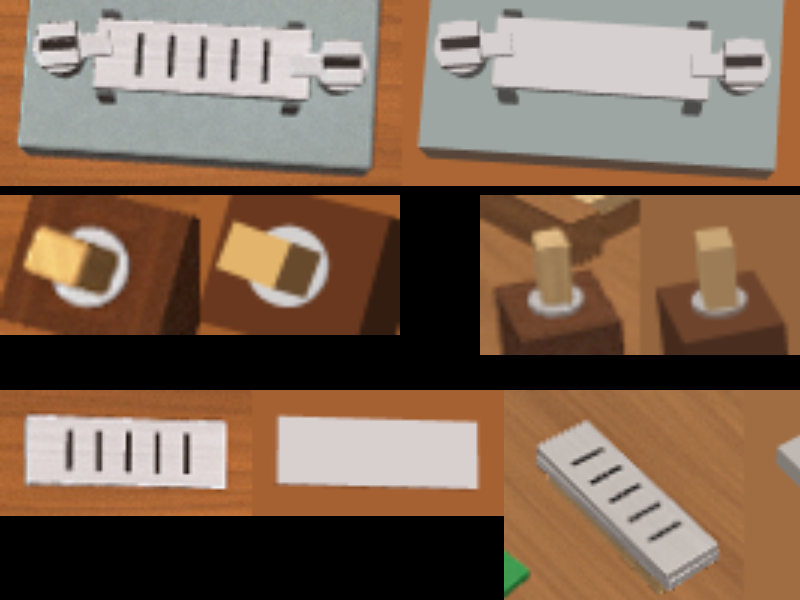

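The fit agrees between views: heights come out free at 0 and −1 mm from nominal, and xy matches to about 2–4 mm. In the montage the machine, driver and pile renders match the pictures. Driver is at (0.489,0.366), yaw about 1.23; machine at (0.6066,0.0145), yaw −0.055; cams at about 0.14 and 0.07; pile at (0.450,−0.349). Next is a move helper.

```bash
cat > go.py <<'E'
from h import *
from scipy.spatial.transform import Rotation as Rn
def go(xyz,yaw=None):
    """yaw: wanted direction of blade/long axis = tool z line (mod pi)"""
    s=read_state();R=Rn.from_rotvec(s['orientation']).as_matrix()
    l=R.T@(np.array(xyz)-s['tool_pos']); 
    cur=np.arctan2(R[1,2],R[0,2]); out=''
    if yaw is not None:
        dy=(yaw-cur+np.pi/2)%np.pi-np.pi/2; out=f'dyaw {np.degrees(dy):.1f}deg roll {-np.degrees(dy)/30:.4f}'
    print('t',round(s['t'],2),'pos',s['tool_pos'].round(4),'zyaw %.3f'%cur,'down',R[:,0].round(3),'q',s['q'].round(2),'F',s['force'].round(1),'M',s['wrist_torque'].round(2),'op',round(s['opening'],4))
    print('linear',(l/.6).round(4).tolist(),'mm',(l*1e3).round(1).tolist(),out)
if __name__=='__main__':
    import sys
    a=[float(x) for x in sys.argv[1:]]; go(a[:3],a[3] if len(a)>3 else None)
E
python3 go.py .4889 .3658 .2 1.234
python3 - <<'E'
from rf import *
# tight refit of driver alone, machine fixed stand
d=pickle.load(open('d0.pkl','rb'))
st=[.488,.3639,1.3369]
R={'top':(96,198,32,26),'side':(197,148,20,30)}
for cs in(('top',),('side',),('top','side')):
    r=min((solve(lambda p:sum(cost(d[n],d[n]['pixels'],R[n],stand(d[n],st)+driver(d[n],p)) for n in cs),[.488,.365,a],[.004,.004,.2]) for a in(.9,1.25,1.6)),key=lambda r:r[1]);print(cs,r[0].round(4),r[1])
E
```

```text
t 0.1 pos [0.2344 0.5518 0.2177] zyaw -0.402 down [-0.001 -0.001 -1.   ] q [ 1.08  0.13  1.49  0.    1.52 -0.09] F [ 0.  -0.1  0.5] M [-0.01  0.   -0.01] op 0.0932
linear [0.0296, -0.1193, 0.5117] mm [17.8, -71.6, 307.0] dyaw -86.3deg roll 2.8759
('top',) [0.4887 0.3653 1.243 ] 33.376719828931215
('side',) [0.487  0.3693 1.1686] 36.941656735564
('top', 'side') [0.4885 0.3659 1.1988] 79.77250455840664
```

apply_moves(
  series=[
    {"jaw": -1,"linear": [0,-0.03,0.12],"roll": 0.33},
    {"jaw": -1,"linear": [0,-0.06,0.22],"roll": 0.66},
    {"jaw": -1,"linear": [0,-0.09,0.32],"roll": 1},
    {"jaw": -1,"linear": [0,-0.11,0.42],"roll": 1},
    {"jaw": -1,"linear": [0,-0.119,0.51],"roll": 1},
    {"jaw": -1,"linear": [0,-0.119,0.51],"roll": 1},
    {"jaw": -1,"linear": [0,-0.119,0.51],"roll": 1},
  ],
)

```text
t: 0.98
tool_pos: [0.4879, 0.3661, 0.2171]
orientation: [0.721, 1.448, -0.725]
force: [0.3, 0.4, -0.8]
opening: 0.0932
```

apply_moves(
  series=[
    {"jaw": -1,"linear": [0,0,0],"roll": 0.33},
    {"jaw": -1,"linear": [0,0,0],"roll": 0.66},
    {"jaw": -1,"linear": [0,0,0],"roll": 1},
    {"jaw": -1,"linear": [0,0,0],"roll": 1},
  ],
)

```text
t: 1.48
tool_pos: [0.4865, 0.3672, 0.217]
orientation: [1.115, 1.266, -1.12]
force: [0.7, -1.2, -0.1]
opening: 0.093
```

```bash
python3 go.py .4885 .366 .180 1.22
```

```text
t 1.48 pos [0.4865 0.3672 0.217 ] zyaw -1.447 down [-0.003 -0.002 -1.   ] q [ 0.56  0.16  1.46 -0.    1.53  0.44] F [ 0.7 -1.2 -0.1] M [-0.05  0.06 -0.02] op 0.093
linear [0.0617, 0.0032, 0.0024] mm [37.0, 1.9, 1.4] dyaw -27.2deg roll 0.9067
```

apply_moves(
  series=[
    {"jaw": -1,"linear": [0,0.003,0.002],"roll": 0.3},
    {"jaw": -1,"linear": [0,0.003,0.002],"roll": 0.6},
    {"jaw": -1,"linear": [0,0.003,0.002],"roll": 0.907},
    {"jaw": -1,"linear": [0,0.003,0.002],"roll": 0.907},
  ],
)

```text
t: 1.98
tool_pos: [0.4877, 0.3669, 0.217]
orientation: [1.456, 1.026, -1.462]
force: [0.6, -0.5, 0.6]
opening: 0.0929
```

```bash
python3 go.py .4885 .366 .107 1.22
```

```text
t 1.98 pos [0.4877 0.3669 0.217 ] zyaw -1.916 down [-0.003 -0.002 -1.   ] q [0.56 0.16 1.46 0.   1.53 0.91] F [ 0.6 -0.5  0.6] M [-0.11  0.06  0.02] op 0.0929
linear [0.1833, 0.0022, 0.0005] mm [110.0, 1.3, 0.3] dyaw -0.3deg roll 0.0110
```

Descend and close gently. At 0.107 the fingertips are 16 mm above the collar.

apply_moves(
  series=[
    {"jaw": -1,"linear": [0.06,0.002,0]},
    {"jaw": -1,"linear": [0.12,0.002,0]},
    {"jaw": -1,"linear": [0.16,0.002,0]},
    {"jaw": -1,"linear": [0.183,0.002,0]},
    {"jaw": -1,"linear": [0.183,0.002,0]},
    {"jaw": 0.2,"linear": [0.183,0.002,0]},
    {"jaw": 0.4,"linear": [0.183,0.002,0]},
    {"jaw": 0.6,"linear": [0.183,0.002,0]},
    {"jaw": 0.8,"linear": [0.183,0.002,0]},
    {"jaw": 1,"linear": [0.183,0.002,0]},
    {"jaw": 1,"linear": [0.183,0.002,0]},
    {"jaw": 1,"linear": [0.183,0.002,0]},
    {"jaw": 1,"linear": [0.183,0.002,0]},
  ],
  force=20,
)

```text
invalid input
```

```bash
python3 go.py .4885 .366 .107 1.22
```

```text
t 1.98 pos [0.4877 0.3669 0.217 ] zyaw -1.916 down [-0.003 -0.002 -1.   ] q [0.56 0.16 1.46 0.   1.53 0.91] F [ 0.6 -0.5  0.6] M [-0.11  0.06  0.02] op 0.0929
linear [0.1833, 0.0022, 0.0005] mm [110.0, 1.3, 0.3] dyaw -0.3deg roll 0.0110
```

Roll is probably a required field.

apply_moves(
  series=[
    {"jaw": -1,"linear": [0.06,0.002,0],"roll": 0},
    {"jaw": -1,"linear": [0.12,0.002,0],"roll": 0},
    {"jaw": -1,"linear": [0.16,0.002,0],"roll": 0},
    {"jaw": -1,"linear": [0.183,0.002,0],"roll": 0},
    {"jaw": -1,"linear": [0.183,0.002,0],"roll": 0},
    {"jaw": 0.2,"linear": [0.183,0.002,0],"roll": 0},
    {"jaw": 0.4,"linear": [0.183,0.002,0],"roll": 0},
    {"jaw": 0.6,"linear": [0.183,0.002,0],"roll": 0},
    {"jaw": 0.8,"linear": [0.183,0.002,0],"roll": 0},
    {"jaw": 1,"linear": [0.183,0.002,0],"roll": 0},
    {"jaw": 1,"linear": [0.183,0.002,0],"roll": 0},
    {"jaw": 1,"linear": [0.183,0.002,0],"roll": 0},
    {"jaw": 1,"linear": [0.183,0.002,0],"roll": 0},
  ],
  force=20,
)

```text
t: 3.6
tool_pos: [0.4885, 0.3663, 0.1072]
orientation: [1.456, 1.026, -1.462]
force: [-0.5, 0.9, 0.8]
opening: 0.0279
```

```bash
python3 go.py .4885 .366 .107 1.22
```

```text
t 3.6 pos [0.4885 0.3663 0.1072] zyaw -1.916 down [-0.003 -0.002 -1.   ] q [0.56 0.24 1.57 0.   1.33 0.9 ] F [-0.5  0.9  0.8] M [-0.08  0.13 -0.  ] op 0.0279
linear [0.0003, 0.0003, 0.0005] mm [0.2, 0.2, 0.3] dyaw -0.3deg roll 0.0111
```

Gripped at 27.9 mm, so the handle is square in the jaws. Pick pose noted: (0.4885,0.3663,0.1072), zyaw −1.916. Lift with a firmer grip.

apply_moves(
  series=[
    {"jaw": 1,"linear": [0,0,0],"roll": 0},
    {"jaw": 1,"linear": [-0.04,0,0],"roll": 0},
    {"jaw": 1,"linear": [-0.08,0,0],"roll": 0},
    {"jaw": 1,"linear": [-0.14,0,0],"roll": 0},
    {"jaw": 1,"linear": [-0.2,0,0],"roll": 0},
    {"jaw": 1,"linear": [-0.24,0,0],"roll": 0},
    {"jaw": 1,"linear": [-0.24,0,0],"roll": 0},
  ],
  force=45,
)

```text
t: 4.47
tool_pos: [0.4899, 0.3672, 0.2535]
orientation: [1.46, 1.026, -1.458]
force: [-0.1, 0.0, -2.0]
opening: 0.0279
```

```bash
python3 go.py .6127 .1253 .25 -1.487
```

```text
t 4.47 pos [0.4899 0.3672 0.2535] zyaw -1.916 down [ 0.001  0.001 -1.   ] q [0.56 0.15 1.4  0.   1.59 0.9 ] F [-0.1  0.  -2. ] M [-0.03  0.16  0.02] op 0.0279
linear [0.0057, 0.3289, 0.3103] mm [3.4, 197.4, 186.2] dyaw 24.6deg roll -0.8190
```

apply_moves(
  series=[
    {"jaw": 1,"linear": [0,0.05,0.05],"roll": -0.15},
    {"jaw": 1,"linear": [0,0.11,0.11],"roll": -0.3},
    {"jaw": 1,"linear": [0,0.18,0.17],"roll": -0.5},
    {"jaw": 1,"linear": [0,0.25,0.24],"roll": -0.7},
    {"jaw": 1,"linear": [0,0.3,0.285],"roll": -0.819},
    {"jaw": 1,"linear": [0,0.329,0.31],"roll": -0.819},
    {"jaw": 1,"linear": [0,0.329,0.31],"roll": -0.819},
    {"jaw": 1,"linear": [0,0.329,0.31],"roll": -0.819},
  ],
)

```text
t: 5.48
tool_pos: [0.6122, 0.1266, 0.2527]
orientation: [1.148, 1.249, -1.147]
force: [-0.9, 0.5, -1.5]
opening: 0.0276
```

```bash
python3 go.py .6127 .1253 .22 -1.487; python3 - <<'E'
from h import *; import pickle
from mont import *
t=snap('top','t1.png');s=snap('side','s1.png');pickle.dump({'top':t,'side':s},open('d1.pkl','wb'))
mont([(crop(s['pixels'],240,130,100,120,5),0,0),(crop(t['pixels'],195,100,75,95,4),500,0)],'pics/m4.png')
E
```

```text
t 5.47 pos [0.6122 0.1266 0.2527] zyaw -1.487 down [-0.     0.001 -1.   ] q [0.12 0.19 1.36 0.   1.59 0.04] F [-0.9  0.5 -1.5] M [-0.06  0.07 -0.  ] op 0.0276
linear [0.0545, 0.0007, 0.0023] mm [32.7, 0.4, 1.4] dyaw -0.0deg roll 0.0001
```

View pics/m4.png

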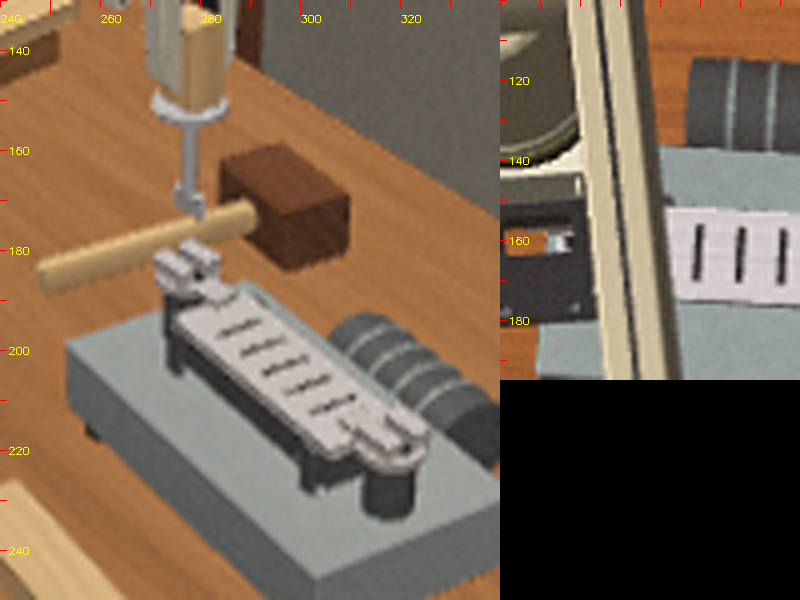

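Side view: the blade tip is at about (278,172), above the left cam's slot at about (278,184), and the driver hangs straight. From the top the arm hides the cam. I'll compare the driver and cam in the same (side) camera.

```bash
cat > r2.py <<'E'
from rf import *
d=pickle.load(open('d1.pkl','rb'));c=d['side'];im=c['pixels']
zo=.2527-.1072+.085
def mk(p):
    p3=[p[0],p[1],-1.487+(0)];L=[]
    q=[p[0],p[1],-1.487]
    L+=[(2,x) for x in boxf(q,-.005,.005,-.005,.005,zo-.055,zo,c)]
    L+=[(2,x) for x in boxf(q,-.013,.013,-.0025,.0025,zo-.075,zo-.055,c)]
    L+=[(2,disc(q,.024,zo)),(2,disc(q,.024,zo+.003)),(3,disc(q,.024,zo+.006))]
    L+=[(4,x) for x in boxf(q,-.018,.018,-.014,.014,zo+.006,zo+.03,c)]
    return L
R=(266,147,24,27)
x,f=solve(lambda p:cost(c,im,R,mk(p)),[.612,.127],[.005,.005]);print('driver in side frame',x.round(4),f)
def m(p): return machine(c,p[:3],p[3:5])
x,f=solve(lambda p:cost(c,im,(246,177,100,90),m(p)),[.6062,.0187,-.054,.12,.05],[.004,.004,.02,.1,.1]);print('M',x.round(4),f)
for sy in(1,-1):print('slot side frame',T(x,[(0,sy*.111,.112)])[0].round(4))
print('tip px',proj(c,[.6122,.1266,zo-.075]))
E
python3 r2.py
```

```text
driver in side frame [0.6146 0.1315] 35.07808353561638
M [ 0.6062  0.0187 -0.0543  0.1396  0.0441] 33.71266712233812
slot side frame [0.6122 0.1295 0.112 ]
slot side frame [ 0.6002 -0.0922  0.112 ]
tip px [[277.61724218 172.73467584]]
```

apply_moves(
  series=[
    {"jaw": 1,"linear": [0.02,-0.001,0.0025],"roll": 0},
    {"jaw": 1,"linear": [0.035,-0.001,0.0025],"roll": 0},
    {"jaw": 1,"linear": [0.045,-0.001,0.0025],"roll": 0},
    {"jaw": 1,"linear": [0.05,-0.001,0.0025],"roll": 0},
    {"jaw": 1,"linear": [0.054,-0.001,0.0025],"roll": 0},
    {"jaw": 1,"linear": [0.058,-0.001,0.0025],"roll": 0},
  ],
)

```text
t: 6.32
tool_pos: [0.612, 0.1253, 0.2186]
orientation: [1.148, 1.248, -1.145]
force: [0.0, -1.3, -1.5]
opening: 0.0274
```

```bash
python3 go.py .6115 .125 .211 -1.487; python3 - <<'E'
from h import *; import pickle
s=snap('side','s2.png');pickle.dump({'side':s},open('d2.pkl','wb'))
E
```

```text
t 6.33 pos [0.612  0.1253 0.2186] zyaw -1.486 down [ 0.001  0.001 -1.   ] q [0.12 0.2  1.42 0.   1.53 0.03] F [ 0.  -1.3 -1.5] M [-0.02  0.06  0.05] op 0.0274
linear [0.0127, -0.0009, 0.0005] mm [7.6, -0.5, 0.3] dyaw -0.1deg roll 0.0022
```

No contact with the tip about 2.6 mm below the cheek tops, so the blade is in the slot. Go deeper.

apply_moves(
  series=[
    {"jaw": 1,"linear": [0.003,0,0],"roll": 0},
    {"jaw": 1,"linear": [0.006,0,0],"roll": 0},
    {"jaw": 1,"linear": [0.009,0,0],"roll": 0},
    {"jaw": 1,"linear": [0.012,0,0],"roll": 0},
    {"jaw": 1,"linear": [0.0135,0,0],"roll": 0},
  ],
)

```text
t: 7.0
tool_pos: [0.6118, 0.1254, 0.2099]
orientation: [1.147, 1.249, -1.146]
force: [-0.2, 0.3, -1.3]
opening: 0.0279
```

```bash
python3 go.py .6115 .125 .211 -1.487; python3 - <<'E'
from h import *
from mont import *
s=snap('side','s3.png')
mont([(crop(s['pixels'],255,130,50,70,8),0,0)],'pics/m5.png')
E
```

```text
t 7.0 pos [0.6118 0.1254 0.2099] zyaw -1.486 down [ 0.     0.001 -1.   ] q [0.12 0.2  1.43 0.   1.51 0.03] F [-0.2  0.3 -1.3] M [-0.06  0.08 -0.  ] op 0.0279
linear [-0.0018, -0.0005, 0.0005] mm [-1.1, -0.3, 0.3] dyaw -0.1deg roll 0.0022
```

View pics/m5.png

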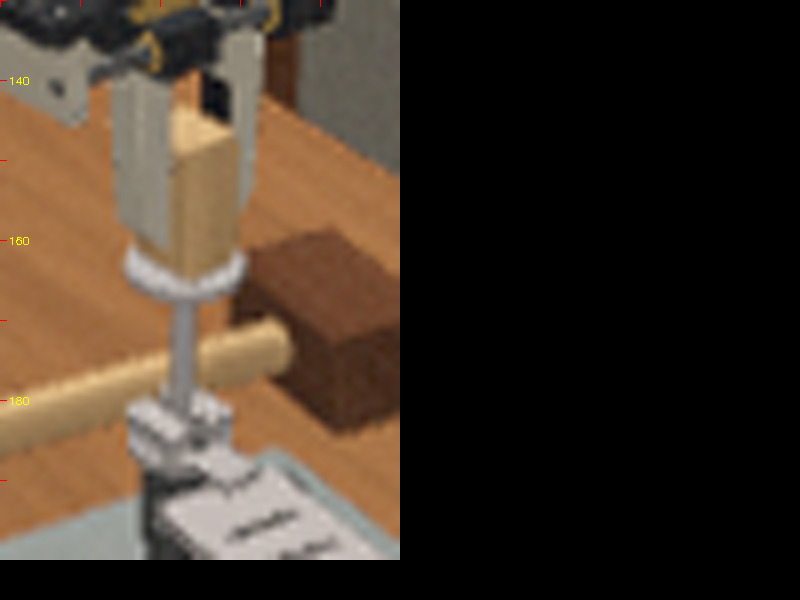

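The blade is in the slot: the shank enters the left cam between its cheeks at about (277,181), with no contact force. Turn CCW (negative roll) in 30° steps.

apply_moves(
  series=[
    {"jaw": 1,"linear": [0,0,0],"roll": -0.25},
    {"jaw": 1,"linear": [0,0,0],"roll": -0.5},
    {"jaw": 1,"linear": [0,0,0],"roll": -0.75},
    {"jaw": 1,"linear": [0,0,0],"roll": -1},
    {"jaw": 1,"linear": [0,0,0],"roll": -1},
  ],
)

```text
t: 7.68
tool_pos: [0.6121, 0.1255, 0.2099]
orientation: [0.752, 1.437, -0.75]
force: [2.2, 0.2, -3.4]
opening: 0.0277
```

```bash
python3 go.py .6118 .1254 .21 -.07
```

```text
t 7.67 pos [0.6121 0.1255 0.2099] zyaw -0.963 down [ 0.001  0.001 -1.   ] q [ 0.12  0.2   1.43  0.    1.51 -0.49] F [ 2.2  0.2 -3.4] M [ 0.18 -0.67 -0.05] op 0.0277
linear [-0.0001, -0.0005, -0.0001] mm [-0.1, -0.3, -0.1] dyaw 51.2deg roll -1.7055
```

apply_moves(
  series=[
    {"jaw": 1,"linear": [0,0,0],"roll": -0.25},
    {"jaw": 1,"linear": [0,0,0],"roll": -0.5},
    {"jaw": 1,"linear": [0,0,0],"roll": -0.75},
    {"jaw": 1,"linear": [0,0,0],"roll": -1},
    {"jaw": 1,"linear": [0,0,0],"roll": -1},
  ],
)

```text
t: 8.3
tool_pos: [0.6126, 0.1259, 0.2101]
orientation: [0.349, 1.541, -0.345]
force: [3.8, 3.4, -3.5]
opening: 0.0275
```

apply_moves(
  series=[
    {"jaw": 1,"linear": [0,0,0],"roll": -0.2},
    {"jaw": 1,"linear": [0,0,0],"roll": -0.4},
    {"jaw": 1,"linear": [0,0,0],"roll": -0.55},
    {"jaw": 1,"linear": [0,0,0],"roll": -0.7},
    {"jaw": 1,"linear": [0,0,0],"roll": -0.7},
  ],
)

```text
t: 8.93
tool_pos: [0.6127, 0.1263, 0.2101]
orientation: [0.065, 1.567, -0.061]
force: [2.0, 2.8, -3.4]
opening: 0.0278
```

```bash
python3 go.py .6118 .1254 .21 .1
```

```text
t 8.93 pos [0.6127 0.1263 0.2101] zyaw -0.080 down [ 0.002  0.003 -1.   ] q [ 0.12  0.2   1.43  0.    1.51 -1.37] F [ 2.   2.8 -3.4] M [ 0.92 -0.73 -0.03] op 0.0278
linear [0.0002, -0.0017, -0.0014] mm [0.1, -1.0, -0.8] dyaw 10.3deg roll -0.3447
```

apply_moves(
  series=[
    {"jaw": 1,"linear": [0,0,0],"roll": -0.1},
    {"jaw": 1,"linear": [0,0,0],"roll": -0.2},
    {"jaw": 1,"linear": [0,0,0],"roll": -0.3},
    {"jaw": 1,"linear": [0,0,0],"roll": -0.36},
  ],
)

```text
t: 9.43
tool_pos: [0.6127, 0.1265, 0.2102]
orientation: [-0.081, 1.566, 0.085]
force: [2.0, 2.9, -3.1]
opening: 0.0281
```

```bash
python3 go.py .6118 .1254 .21 .1; python3 - <<'E'
from h import *
from mont import *
s=snap('side','s4.png')
mont([(crop(s['pixels'],255,150,60,60,8),0,0)],'pics/m6.png')
E
```

```text
t 9.43 pos [0.6127 0.1265 0.2102] zyaw 0.105 down [ 0.003  0.003 -1.   ] q [ 0.12  0.2   1.43  0.    1.51 -1.56] F [ 2.   2.9 -3.1] M [ 0.89 -0.69 -0.01] op 0.0281
linear [0.0003, -0.0017, -0.0017] mm [0.2, -1.0, -1.0] dyaw -0.3deg roll 0.0105
```

View pics/m6.png

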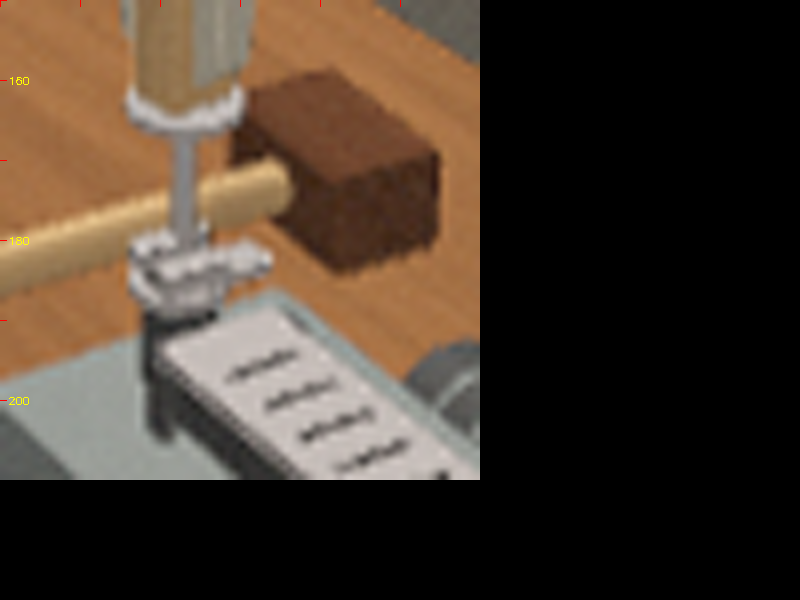

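The left cam's wing now points to +x, tip at about (287,182), well clear of the cover. Unwind slightly and lift.

apply_moves(
  series=[
    {"jaw": 1,"linear": [0,0,0],"roll": 0.2},
    {"jaw": 1,"linear": [-0.01,0,0],"roll": 0.2},
    {"jaw": 1,"linear": [-0.03,0,0],"roll": 0.2},
    {"jaw": 1,"linear": [-0.06,0,0],"roll": 0.2},
    {"jaw": 1,"linear": [-0.06,0,0],"roll": 0.4},
    {"jaw": 1,"linear": [-0.06,0,0],"roll": 0.7},
    {"jaw": 1,"linear": [-0.06,0,0],"roll": 1},
    {"jaw": 1,"linear": [-0.06,0,0],"roll": 1},
  ],
)

```text
t: 10.48
tool_pos: [0.613, 0.1264, 0.2478]
orientation: [0.328, 1.543, -0.322]
force: [0.5, 0.5, -2.2]
opening: 0.0275
```

```bash
python3 go.py .601 -.095 .246 -1.56
```

```text
t 10.47 pos [0.613  0.1264 0.2478] zyaw -0.415 down [ 0.004  0.003 -1.   ] q [ 0.12  0.19  1.37  0.    1.58 -1.04] F [ 0.5  0.5 -2.2] M [ 0.   -0.02  0.02] op 0.0275
linear [0.0017, -0.3459, 0.1303] mm [1.0, -207.5, 78.2] dyaw -65.6deg roll 2.1874
```

apply_moves(
  series=[
    {"jaw": 1,"linear": [0,-0.07,0.03],"roll": 0.3},
    {"jaw": 1,"linear": [0,-0.15,0.06],"roll": 0.6},
    {"jaw": 1,"linear": [0,-0.24,0.09],"roll": 0.8},
    {"jaw": 1,"linear": [0,-0.31,0.12],"roll": 1},
    {"jaw": 1,"linear": [0,-0.346,0.13],"roll": 1},
    {"jaw": 1,"linear": [0,-0.346,0.13],"roll": 1},
  ],
)

```text
t: 11.22
tool_pos: [0.6007, -0.0963, 0.2475]
orientation: [0.734, 1.442, -0.726]
force: [0.1, 0.7, -1.5]
opening: 0.0276
```

apply_moves(
  series=[
    {"jaw": 1,"linear": [0,0,0],"roll": 0.3},
    {"jaw": 1,"linear": [0,0,0],"roll": 0.6},
    {"jaw": 1,"linear": [0,0,0],"roll": 0.9},
    {"jaw": 1,"linear": [0,0,0],"roll": 1},
    {"jaw": 1,"linear": [0,0,0],"roll": 1},
  ],
)

```text
t: 11.85
tool_pos: [0.6009, -0.0946, 0.2478]
orientation: [1.128, 1.26, -1.119]
force: [-0.9, 0.4, -0.9]
opening: 0.0278
```

```bash
python3 go.py .601 -.095 .2185 -1.56
```

```text
t 11.85 pos [ 0.6009 -0.0946  0.2478] zyaw -1.455 down [ 0.005  0.003 -1.   ] q [-0.24  0.14  1.43  0.    1.57 -0.36] F [-0.9  0.4 -0.9] M [-0.08  0.1  -0.04] op 0.0278
linear [0.0488, -0.0002, 0.0008] mm [29.3, -0.1, 0.5] dyaw -6.0deg roll 0.1996
```

apply_moves(
  series=[
    {"jaw": 1,"linear": [0.01,0,0],"roll": 0.2},
    {"jaw": 1,"linear": [0.025,0,0],"roll": 0.2},
    {"jaw": 1,"linear": [0.036,0,0],"roll": 0.2},
    {"jaw": 1,"linear": [0.041,0,0],"roll": 0.2},
    {"jaw": 1,"linear": [0.045,0,0],"roll": 0.2},
    {"jaw": 1,"linear": [0.049,0,0],"roll": 0.2},
  ],
)

```text
t: 12.6
tool_pos: [0.6012, -0.0946, 0.2185]
orientation: [1.206, 1.213, -1.196]
force: [0.2, -0.6, -1.1]
opening: 0.0279
```

```bash
python3 go.py .601 -.095 .21 -1.56
```

```text
t 12.6 pos [ 0.6012 -0.0946  0.2185] zyaw -1.560 down [ 0.005  0.003 -1.   ] q [-0.24  0.15  1.47  0.    1.52 -0.25] F [ 0.2 -0.6 -1.1] M [-0.01  0.11 -0.04] op 0.0279
linear [0.0142, -0.0004, 0.0007] mm [8.5, -0.2, 0.4] dyaw -0.0deg roll 0.0002
```

apply_moves(
  series=[
    {"jaw": 1,"linear": [0.004,0,0],"roll": 0},
    {"jaw": 1,"linear": [0.008,0,0],"roll": 0},
    {"jaw": 1,"linear": [0.011,0,0],"roll": 0},
    {"jaw": 1,"linear": [0.0135,0,0],"roll": 0},
  ],
)

```text
t: 13.1
tool_pos: [0.6012, -0.0946, 0.2103]
orientation: [1.206, 1.213, -1.196]
force: [0.1, 0.9, -2.9]
opening: 0.0281
```

```bash
python3 go.py .601 -.095 .21 -1.56
```

```text
t 13.1 pos [ 0.6012 -0.0946  0.2103] zyaw -1.560 down [ 0.005  0.003 -1.   ] q [-0.24  0.15  1.48  0.    1.51 -0.25] F [ 0.1  0.9 -2.9] M [-0.04  0.06  0.  ] op 0.0281
linear [0.0004, -0.0004, 0.0007] mm [0.3, -0.2, 0.4] dyaw -0.0deg roll 0.0003
```

apply_moves(
  series=[
    {"jaw": 1,"linear": [0,0,0],"roll": -0.25},
    {"jaw": 1,"linear": [0,0,0],"roll": -0.5},
    {"jaw": 1,"linear": [0,0,0],"roll": -0.75},
    {"jaw": 1,"linear": [0,0,0],"roll": -1},
    {"jaw": 1,"linear": [0,0,0],"roll": -1},
  ],
)

```text
t: 13.72
tool_pos: [0.6, -0.095, 0.21]
orientation: [0.809, 1.416, -0.803]
force: [-4.5, -1.1, 0.5]
opening: 0.0278
```

```bash
python3 go.py .601 -.095 .21 -1.56
```

```text
t 13.72 pos [ 0.6   -0.095  0.21 ] zyaw -1.035 down [ 0.002  0.003 -1.   ] q [-0.24  0.15  1.48  0.    1.51 -0.78] F [-4.5 -1.1  0.5] M [-0.38  1.31 -0.03] op 0.0278
linear [-0.0, 0.0014, 0.0008] mm [-0.0, 0.8, 0.5] dyaw -30.1deg roll 1.0033
```

apply_moves(
  series=[
    {"jaw": 1,"linear": [0,0,0],"roll": -0.25},
    {"jaw": 1,"linear": [0,0,0],"roll": -0.5},
    {"jaw": 1,"linear": [0,0,0],"roll": -0.75},
    {"jaw": 1,"linear": [0,0,0],"roll": -1},
    {"jaw": 1,"linear": [0,0,0],"roll": -1},
  ],
)

```text
t: 14.35
tool_pos: [0.5999, -0.095, 0.2099]
orientation: [0.404, 1.532, -0.399]
force: [-1.1, -0.5, -1.5]
opening: 0.0282
```

apply_moves(
  series=[
    {"jaw": 1,"linear": [0,0,0],"roll": -0.25},
    {"jaw": 1,"linear": [0,0,0],"roll": -0.5},
    {"jaw": 1,"linear": [0,0,0],"roll": -0.75},
    {"jaw": 1,"linear": [0,0,0],"roll": -0.9},
    {"jaw": 1,"linear": [0,0,0],"roll": -0.9},
  ],
)

```text
t: 14.98
tool_pos: [0.5999, -0.0949, 0.2099]
orientation: [0.037, 1.568, -0.032]
force: [0.6, -0.2, -1.4]
opening: 0.0275
```

```bash
python3 go.py .601 -.095 .21 .12
```

```text
t 14.97 pos [ 0.5999 -0.0949  0.2099] zyaw -0.044 down [ 0.002  0.003 -1.   ] q [-0.24  0.15  1.48  0.    1.51 -1.77] F [ 0.6 -0.2 -1.4] M [ 0.15  0.09 -0.08] op 0.0275
linear [-0.0001, -0.0, 0.0018] mm [-0.1, -0.0, 1.1] dyaw 9.4deg roll -0.3129
```

apply_moves(
  series=[
    {"jaw": 1,"linear": [0,0,0],"roll": -0.1},
    {"jaw": 1,"linear": [0,0,0],"roll": -0.2},
    {"jaw": 1,"linear": [0,0,0],"roll": -0.3},
    {"jaw": 1,"linear": [0,0,0],"roll": -0.3},
  ],
)

```text
t: 15.48
tool_pos: [0.5999, -0.0949, 0.2099]
orientation: [-0.084, 1.567, 0.089]
force: [-0.3, 1.3, -1.6]
opening: 0.0279
```

```bash
python3 go.py .601 -.095 .25 .1
```

```text
t 15.47 pos [ 0.5999 -0.0949  0.2099] zyaw 0.110 down [ 0.002  0.003 -1.   ] q [-0.24  0.15  1.48  0.    1.51 -1.92] F [-0.3  1.3 -1.6] M [ 0.18  0.09 -0.  ] op 0.0279
linear [-0.0668, -0.0002, 0.0019] mm [-40.1, -0.1, 1.1] dyaw -0.6deg roll 0.0188
```

apply_moves(
  series=[
    {"jaw": 1,"linear": [0,0,0],"roll": 0.2},
    {"jaw": 1,"linear": [-0.01,0,0],"roll": 0.2},
    {"jaw": 1,"linear": [-0.03,0,0],"roll": 0.2},
    {"jaw": 1,"linear": [-0.066,0,0],"roll": 0.2},
    {"jaw": 1,"linear": [-0.066,0,0],"roll": 0.4},
    {"jaw": 1,"linear": [-0.066,0,0],"roll": 0.7},
    {"jaw": 1,"linear": [-0.066,0,0],"roll": 1},
    {"jaw": 1,"linear": [-0.066,0,0],"roll": 1},
  ],
)

```text
t: 16.48
tool_pos: [0.6002, -0.0951, 0.2506]
orientation: [0.326, 1.544, -0.321]
force: [0.6, -0.8, -1.5]
opening: 0.0279
```

```bash
python3 go.py .4885 .3663 .253 -1.916
```

```text
t 16.48 pos [ 0.6002 -0.0951  0.2506] zyaw -0.412 down [ 0.003  0.003 -1.   ] q [-0.24  0.14  1.42  0.    1.58 -1.4 ] F [ 0.6 -0.8 -1.5] M [-0.02 -0.    0.05] op 0.0279
linear [-0.0024, 0.63, -0.4786] mm [-1.5, 378.0, -287.2] dyaw -86.2deg roll 2.8721
```

apply_moves(
  series=[
    {"jaw": 1,"linear": [0,0.06,-0.045],"roll": 0.2},
    {"jaw": 1,"linear": [0,0.13,-0.1],"roll": 0.4},
    {"jaw": 1,"linear": [0,0.21,-0.16],"roll": 0.6},
    {"jaw": 1,"linear": [0,0.29,-0.22],"roll": 0.8},
    {"jaw": 1,"linear": [0,0.37,-0.28],"roll": 1},
    {"jaw": 1,"linear": [0,0.45,-0.34],"roll": 1},
    {"jaw": 1,"linear": [0,0.53,-0.4],"roll": 1},
    {"jaw": 1,"linear": [0,0.59,-0.45],"roll": 1},
    {"jaw": 1,"linear": [-0.003,0.63,-0.478],"roll": 1},
    {"jaw": 1,"linear": [-0.003,0.63,-0.478],"roll": 1},
    {"jaw": 1,"linear": [-0.003,0.63,-0.478],"roll": 1},
  ],
)

```text
t: 17.85
tool_pos: [0.4891, 0.3656, 0.2536]
orientation: [0.731, 1.443, -0.725]
force: [-0.3, -0.3, -1.2]
opening: 0.0282
```

apply_moves(
  series=[
    {"jaw": 1,"linear": [0,0,0],"roll": 0.3},
    {"jaw": 1,"linear": [0,0,0],"roll": 0.6},
    {"jaw": 1,"linear": [0,0,0],"roll": 0.9},
    {"jaw": 1,"linear": [0,0,0],"roll": 1},
    {"jaw": 1,"linear": [0,0,0],"roll": 1},
  ],
)

```text
t: 18.48
tool_pos: [0.4897, 0.3643, 0.2538]
orientation: [1.128, 1.259, -1.121]
force: [0.6, -0.3, -1.3]
opening: 0.0278
```

```bash
python3 go.py .4885 .3663 .24 -1.916
```

```text
t 18.48 pos [0.4897 0.3643 0.2538] zyaw -1.457 down [ 0.004  0.002 -1.   ] q [ 0.56  0.14  1.41 -0.    1.58  0.44] F [ 0.6 -0.3 -1.3] M [-0.02  0.05 -0.01] op 0.0278
linear [0.0229, -0.0018, -0.0035] mm [13.8, -1.1, -2.1] dyaw -26.3deg roll 0.8762
```

apply_moves(
  series=[
    {"jaw": 1,"linear": [0,-0.002,-0.0035],"roll": 0.3},
    {"jaw": 1,"linear": [0,-0.002,-0.0035],"roll": 0.6},
    {"jaw": 1,"linear": [0,-0.002,-0.0035],"roll": 0.876},
    {"jaw": 1,"linear": [0,-0.002,-0.0035],"roll": 0.876},
  ],
)

```text
t: 18.98
tool_pos: [0.4886, 0.3656, 0.2539]
orientation: [1.461, 1.026, -1.453]
force: [-0.1, -0.4, -1.4]
opening: 0.028
```

```bash
python3 go.py .4885 .3663 .1075 -1.916; python3 - <<'E'
from h import *; import pickle
from mont import *
t=snap('top','t5.png');s=snap('side','s5.png');pickle.dump({'top':t,'side':s},open('d5.pkl','wb'))
mont([(crop(t['pixels'],195,125,140,80,4),0,0),(crop(s['pixels'],180,110,60,90,5),0,0+0)][:1]+[(crop(s['pixels'],180,115,50,80,4),570,0),(crop(s['pixels'],245,170,100,65,4),0,330)],'pics/m7.png')
E
```

```text
t 18.98 pos [0.4886 0.3656 0.2539] zyaw -1.914 down [ 0.004  0.002 -1.   ] q [ 0.56  0.14  1.41 -0.    1.58  0.9 ] F [-0.1 -0.4 -1.4] M [-0.1   0.15 -0.01] op 0.028
linear [0.244, -0.0013, -0.0002] mm [146.4, -0.8, -0.1] dyaw -0.1deg roll 0.0037
```

View pics/m7.png

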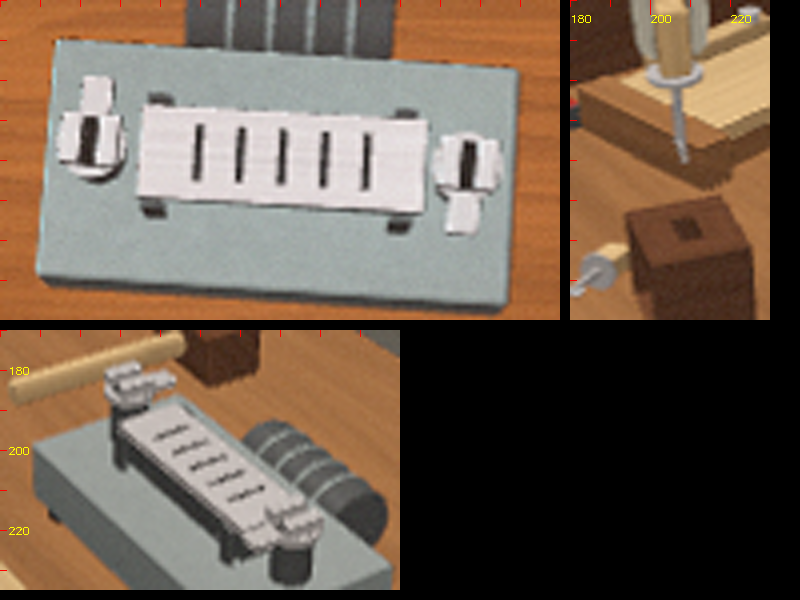

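Both cams are open: from the top the left wing is up (+x) and the right wing down (−x), both clear of the cover. The driver is above the stand hole at (207,172), leaning a little. The small look-alike, however, now seems to lie at about (186,183). I'll check when that happened, and the held driver's tilt.

```bash
python3 - <<'E'
from h import *
from mont import *
import pickle
P=[]
for i,f in enumerate(['s1','s3','s4','s5']): P.append((crop(cv2.imread(f'pics/{f}.png'),160,155,50,45,4),200*i,0))
for i,f in enumerate(['top0','t1','t5']): P.append((crop(cv2.imread(f'pics/{f}.png'),80,190,66,90,4)[:400],266*i,190))
mont(P,'pics/m8.png')
d=pickle.load(open('d5.pkl','rb'))['side']
# predicted shank centre line if driver vertical at TCP
z=.2539-.1072+.085
print(proj(d,[[.4886,.3656,z],[.4886,.3656,z-.075]]))
E
```

```text
[[206.22491905 134.25164156]
 [207.84747095 153.99696237]]
```

View pics/m8.png

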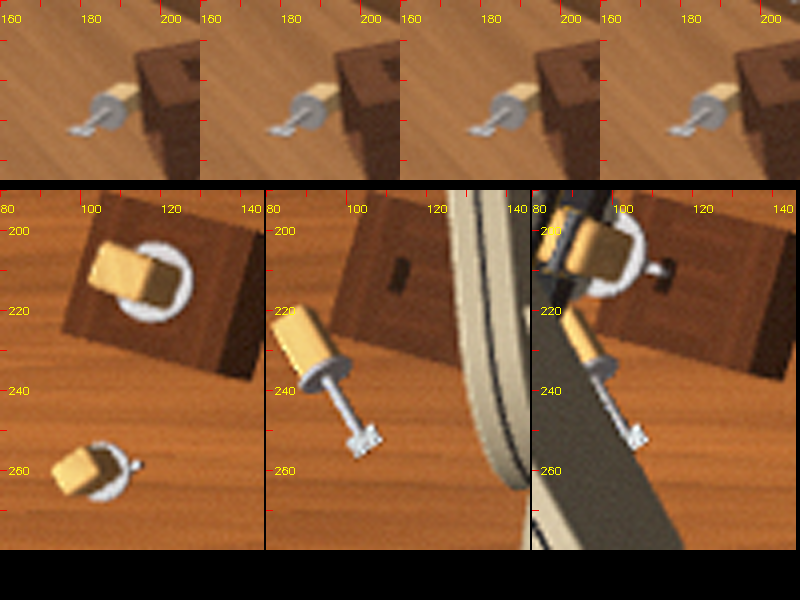

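The look-alike was already lying down at t=5.4 s. My path stayed over 90 mm clear of it and no contact force was ever read, so it most likely toppled off its blade by itself. The hole mouth shows at (113.5,211) in the top view. The held driver projects as predicted: collar at (206.2,133.8), tip within 1 px. Insert, with the slow part near the mouth.

apply_moves(
  series=[
    {"jaw": 1,"linear": [0.05,-0.001,0],"roll": 0},
    {"jaw": 1,"linear": [0.09,-0.001,0],"roll": 0},
    {"jaw": 1,"linear": [0.105,-0.001,0],"roll": 0},
    {"jaw": 1,"linear": [0.12,-0.001,0],"roll": 0},
    {"jaw": 1,"linear": [0.135,-0.001,0],"roll": 0},
    {"jaw": 1,"linear": [0.15,-0.001,0],"roll": 0},
    {"jaw": 1,"linear": [0.165,-0.001,0],"roll": 0},
  ],
)

```text
t: 19.95
tool_pos: [0.4885, 0.3664, 0.1546]
orientation: [1.46, 1.028, -1.451]
force: [0.6, 0.1, -0.6]
opening: 0.0276
```

```bash
python3 go.py .4885 .3663 .1085 -1.916
```

```text
t 19.95 pos [0.4885 0.3664 0.1546] zyaw -1.912 down [ 0.005  0.002 -1.   ] q [ 0.56  0.19  1.54 -0.    1.41  0.9 ] F [ 0.6  0.1 -0.6] M [-0.05  0.1  -0.  ] op 0.0276
linear [0.0768, -0.0002, 0.0004] mm [46.1, -0.1, 0.3] dyaw -0.2deg roll 0.0080
```

apply_moves(
  series=[
    {"jaw": 1,"linear": [0.02,0,0],"roll": 0},
    {"jaw": 1,"linear": [0.04,0,0],"roll": 0},
    {"jaw": 1,"linear": [0.058,0,0],"roll": 0},
    {"jaw": 1,"linear": [0.068,0,0],"roll": 0},
    {"jaw": 1,"linear": [0.074,0,0],"roll": 0},
    {"jaw": 1,"linear": [0.077,0,0],"roll": 0},
    {"jaw": 1,"linear": [0.0775,0,0],"roll": 0},
  ],
)

```text
t: 20.82
tool_pos: [0.4889, 0.3666, 0.1083]
orientation: [1.461, 1.027, -1.451]
force: [0.5, -0.7, -2.6]
opening: 0.028
```

```bash
python3 go.py .4885 .3663 .1072 -1.916
```

```text
t 20.82 pos [0.4889 0.3666 0.1083] zyaw -1.912 down [ 0.005  0.003 -1.   ] q [ 0.56  0.23  1.58 -0.    1.32  0.9 ] F [ 0.5 -0.7 -2.6] M [-0.07  0.11 -0.03] op 0.028
linear [0.0018, -0.0004, 0.0006] mm [1.1, -0.2, 0.4] dyaw -0.2deg roll 0.0079
```

apply_moves(
  series=[
    {"jaw": 1,"linear": [0.001,0,0],"roll": 0},
    {"jaw": 1,"linear": [0.002,0,0],"roll": 0},
    {"jaw": 0.2,"linear": [0.002,0,0],"roll": 0},
    {"jaw": -0.3,"linear": [0.002,0,0],"roll": 0},
    {"jaw": -0.6,"linear": [0.002,0,0],"roll": 0},
    {"jaw": -0.6,"linear": [0.002,0,0],"roll": 0},
    {"jaw": -0.6,"linear": [-0.04,0,0],"roll": 0},
    {"jaw": -0.8,"linear": [-0.1,0,0],"roll": 0},
    {"jaw": -1,"linear": [-0.17,0,0],"roll": 0},
    {"jaw": -1,"linear": [-0.2,0,0],"roll": 0},
    {"jaw": -1,"linear": [-0.2,0,0],"roll": 0},
  ],
)

```text
t: 22.2
tool_pos: [0.489, 0.3667, 0.2295]
orientation: [1.463, 1.027, -1.448]
force: [-0.4, -0.3, -0.0]
opening: 0.0928
```

```bash
cat > r3.py <<'E'
from rf import *
import pickle
d0=pickle.load(open('d0.pkl','rb'));d5=pickle.load(open('d5.pkl','rb'))
m=lambda c,p:machine(c,p[:3],p[3:5])
R={'top':(198,145,134,62),'side':(246,172,100,95)}
for cs in(('top',),('top','side')):
    x,f=solve(lambda p:sum(cost(d5[n],d5[n]['pixels'],R[n],m(d5[n],p)) for n in cs),[.6066,.0145,-.055,1.5,1.5],[.004,.004,.02,.1,.1]);print(cs,x.round(4),f)
# cover alone, top picture
c=d5['top']
x,f=solve(lambda p:cost(c,c['pixels'],(228,146,76,36),[(1,T(p,[(.028,.085,.103),(-.028,.085,.103),(-.028,-.085,.103),(.028,-.085,.103)]))]),[.6066,.0145,-.055],[.004,.004,.02]);print('cover',x.round(4),f)
E
python3 r3.py; python3 go.py .607 .0145 .21 -.055
python3 - <<'E'
from h import *
from mont import *
t=snap('top','t6.png');s=snap('side','s6.png')
mont([(crop(t['pixels'],80,185,70,60,5),0,0),(crop(s['pixels'],180,120,60,90,5),400,0)],'pics/m9.png')
E
```

```text
('top',) [ 0.6067  0.0144 -0.0539  1.5276  1.5213] 24.669174845236714
('top', 'side') [ 0.6067  0.015  -0.0537  1.5123  1.5034] 63.05472843370447
cover [ 0.6058  0.0126 -0.0397] 38.30988955643241
t 22.2 pos [0.489  0.3667 0.2295] zyaw -1.912 down [ 0.007  0.004 -1.   ] q [ 0.56  0.15  1.45 -0.    1.54  0.9 ] F [-0.4 -0.3 -0. ] M [-0.06  0.07 -0.02] op 0.0928
linear [0.0315, 0.3815, 0.4877] mm [18.9, 228.9, 292.6] dyaw -73.6deg roll 2.4538
```

View pics/m9.png

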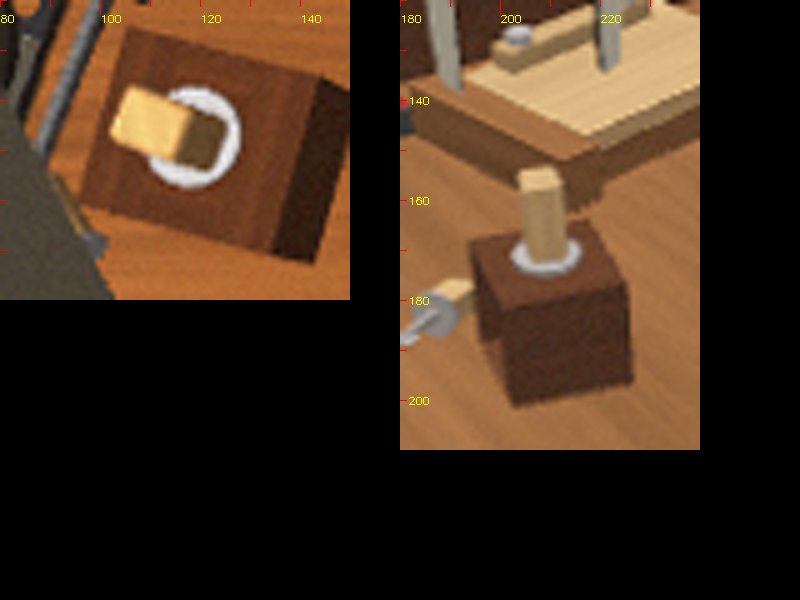

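The screwdriver is back upright in the stand: collar at (117.5,212.5) in the top view, flat on the stand in the side view. The cams fit at about 1.52 rad, open. Now the cover, with the jaws across its 56 mm width (zyaw −1.626).

```bash
python3 go.py .6065 .015 .2 -1.626
```

```text
t 22.3 pos [0.4877 0.3659 0.2264] zyaw -1.912 down [ 0.003  0.001 -1.   ] q [ 0.56  0.15  1.45 -0.    1.54  0.9 ] F [-0.3  0.5 -0.7] M [-0.13  0.11  0.01] op 0.0925
linear [0.0437, 0.3821, 0.485] mm [26.2, 229.3, 291.0] dyaw 16.4deg roll -0.5458
```

apply_moves(
  series=[
    {"jaw": -1,"linear": [0,0.05,0.06],"roll": -0.1},
    {"jaw": -1,"linear": [0,0.11,0.13],"roll": -0.2},
    {"jaw": -1,"linear": [0,0.17,0.2],"roll": -0.3},
    {"jaw": -1,"linear": [0,0.23,0.28],"roll": -0.4},
    {"jaw": -1,"linear": [0.01,0.29,0.36],"roll": -0.5},
    {"jaw": -1,"linear": [0.02,0.34,0.43],"roll": -0.546},
    {"jaw": -1,"linear": [0.04,0.382,0.485],"roll": -0.546},
    {"jaw": -1,"linear": [0.04,0.382,0.485],"roll": -0.546},
    {"jaw": -1,"linear": [0.04,0.382,0.485],"roll": -0.546},
  ],
)

```text
t: 23.42
tool_pos: [0.6054, 0.0154, 0.2004]
orientation: [1.252, 1.184, -1.249]
force: [0.1, 0.4, 0.3]
opening: 0.0932
```

```bash
python3 go.py .6065 .015 .094 -1.626
```

```text
t 23.43 pos [0.6054 0.0154 0.2004] zyaw -1.626 down [-0.     0.002 -1.   ] q [-0.06  0.15  1.5   0.    1.49 -0.01] F [0.1 0.4 0.3] M [-0.1   0.09 -0.01] op 0.0932
linear [0.1774, 0.0018, 0.001] mm [106.4, 1.1, 0.6] dyaw 0.0deg roll -0.0008
```

apply_moves(
  series=[
    {"jaw": -1,"linear": [0.05,0.002,0.001],"roll": 0},
    {"jaw": -1,"linear": [0.1,0.002,0.001],"roll": 0},
    {"jaw": -1,"linear": [0.14,0.002,0.001],"roll": 0},
    {"jaw": -1,"linear": [0.165,0.002,0.001],"roll": 0},
    {"jaw": -1,"linear": [0.177,0.002,0.001],"roll": 0},
    {"jaw": -1,"linear": [0.177,0.002,0.001],"roll": 0},
    {"jaw": -1,"linear": [0.177,0.002,0.001],"roll": 0},
  ],
)

```text
t: 24.3
tool_pos: [0.6073, 0.015, 0.0954]
orientation: [1.252, 1.183, -1.248]
force: [-0.7, 0.2, 0.4]
opening: 0.093
```

```bash
python3 go.py .6065 .015 .094 -1.626
```

```text
t 24.3 pos [0.6073 0.015  0.0954] zyaw -1.626 down [ 0.002  0.002 -1.   ] q [-0.06  0.24  1.6   0.    1.31 -0.01] F [-0.7  0.2  0.4] M [-0.1   0.04  0.03] op 0.093
linear [0.0023, -0.0014, 0.0001] mm [1.4, -0.8, 0.1] dyaw 0.0deg roll -0.0007
```

apply_moves(
  series=[
    {"jaw": -0.7,"linear": [0.0023,-0.0013,0],"roll": 0},
    {"jaw": -0.4,"linear": [0.0023,-0.0013,0],"roll": 0},
    {"jaw": -0.2,"linear": [0.0023,-0.0013,0],"roll": 0},
    {"jaw": 0,"linear": [0.0023,-0.0013,0],"roll": 0},
    {"jaw": 0.4,"linear": [0.0023,-0.0013,0],"roll": 0},
    {"jaw": 1,"linear": [0.0023,-0.0013,0],"roll": 0},
    {"jaw": 1,"linear": [0.0023,-0.0013,0],"roll": 0},
    {"jaw": 1,"linear": [0.0023,-0.0013,0],"roll": 0},
  ],
  force=30,
)

```text
t: 25.3
tool_pos: [0.6065, 0.015, 0.0941]
orientation: [1.252, 1.183, -1.248]
force: [-1.4, -0.3, 2.0]
opening: 0.0554
```

```bash
python3 go.py .6065 .015 .094 -1.626
```

```text
t 25.3 pos [0.6065 0.015  0.0941] zyaw -1.626 down [ 0.001  0.002 -1.   ] q [-0.06  0.24  1.6   0.    1.3  -0.01] F [-1.4 -0.3  2. ] M [-0.07  0.42  0.  ] op 0.0554
linear [0.0001, -0.0, 0.0001] mm [0.1, -0.0, 0.0] dyaw 0.0deg roll -0.0007
```

apply_moves(
  series=[
    {"jaw": 1,"linear": [-0.01,0,0],"roll": 0},
    {"jaw": 1,"linear": [-0.03,0,0],"roll": 0},
    {"jaw": 1,"linear": [-0.07,0,0],"roll": 0},
    {"jaw": 1,"linear": [-0.12,0,0],"roll": 0},
    {"jaw": 1,"linear": [-0.15,0,0],"roll": 0},
    {"jaw": 1,"linear": [-0.16,0,0],"roll": 0},
    {"jaw": 1,"linear": [-0.16,0,0],"roll": 0},
  ],
)

```text
t: 26.18
tool_pos: [0.6063, 0.0148, 0.1898]
orientation: [1.252, 1.183, -1.248]
force: [-0.3, -0.1, -3.4]
opening: 0.0556
```

```bash
python3 go.py .4502 -.349 .19 -1.595
```

```text
t 26.18 pos [0.6063 0.0148 0.1898] zyaw -1.626 down [ 0.001  0.002 -1.   ] q [-0.06  0.16  1.51  0.    1.47 -0.01] F [-0.3 -0.1 -3.4] M [-0.07  0.06 -0.02] op 0.0556
linear [-0.0018, -0.2261, 0.6199] mm [-1.1, -135.7, 371.9] dyaw 1.8deg roll -0.0600
```

The cover is held (about 3 N of weight, opening 55.6 mm). Carry it over the pile.

apply_moves(
  series=[
    {"jaw": 1,"linear": [0,-0.02,0.05],"roll": -0.02},
    {"jaw": 1,"linear": [0,-0.05,0.13],"roll": -0.06},
    {"jaw": 1,"linear": [0,-0.08,0.22],"roll": -0.06},
    {"jaw": 1,"linear": [0,-0.12,0.32],"roll": -0.06},
    {"jaw": 1,"linear": [0,-0.15,0.42],"roll": -0.06},
    {"jaw": 1,"linear": [0,-0.19,0.51],"roll": -0.06},
    {"jaw": 1,"linear": [0,-0.21,0.58],"roll": -0.06},
    {"jaw": 1,"linear": [0,-0.226,0.61],"roll": -0.06},
    {"jaw": 1,"linear": [0,-0.226,0.62],"roll": -0.06},
    {"jaw": 1,"linear": [0,-0.226,0.62],"roll": -0.06},
  ],
)

```text
t: 27.42
tool_pos: [0.4507, -0.3481, 0.1883]
orientation: [1.229, 1.199, -1.224]
force: [1.1, 0.4, -3.3]
opening: 0.0557
```

apply_moves(
  series=[
    {"jaw": 1,"linear": [0.05,0,0],"roll": 0},
    {"jaw": 1,"linear": [0.1,0,0],"roll": 0},
    {"jaw": 1,"linear": [0.14,0,0],"roll": 0},
    {"jaw": 1,"linear": [0.16,0,0],"roll": 0},
    {"jaw": 1,"linear": [0.16,0,0],"roll": 0},
  ],
)

```text
t: 28.05
tool_pos: [0.4509, -0.3465, 0.0917]
orientation: [1.229, 1.202, -1.224]
force: [-0.6, -0.1, -2.9]
opening: 0.0554
```

```bash
python3 go.py .4502 -.349 .08 -1.595; cat > r4.py <<'E'
from rf import *
t=snap('top','t7.png');s=snap('side','s7.png');d={'top':t,'side':s};pickle.dump(d,open('d7.pkl','wb'))
E
python3 r4.py; python3 - <<'E'
from mont import *
t=cv2.imread('pics/t7.png');s=cv2.imread('pics/s7.png')
mont([(crop(s,290,250,100,110,5),0,0),(crop(t,360,190,100,75,3),500,0),(crop(t,195,120,100,70,3),500,240)],'pics/m10.png')
E
```

```text
t 28.05 pos [ 0.4509 -0.3465  0.0917] zyaw -1.593 down [-0.     0.004 -1.   ] q [-0.75  0.15  1.71  0.    1.29 -0.73] F [-0.6 -0.1 -2.9] M [-0.06  0.04  0.04] op 0.0554
linear [0.0194, -0.001, 0.0042] mm [11.7, -0.6, 2.5] dyaw -0.1deg roll 0.0036
```

View pics/m10.png

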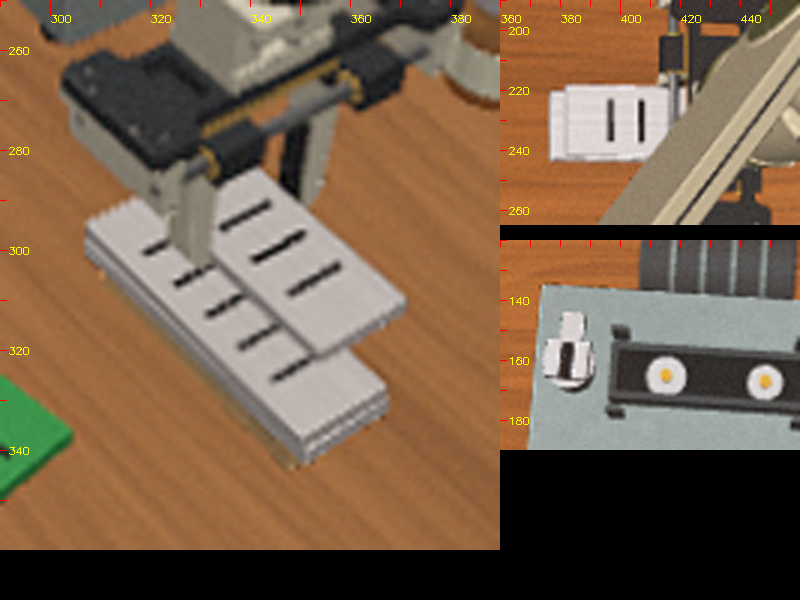

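Side view: the held cover (right corner (370.8,310), near corner (354.6,321.6)) hovers parallel above the pile (right corner (367.4,327), near corner (351.4,338)). The machine top is bare. Next, measure the held plate against the pile within each camera.

```bash
cat > r5.py <<'E'
from rf import *
d=pickle.load(open('d7.pkl','rb')); d0=pickle.load(open('d0.pkl','rb'))
zt=.0917-.0011+.010; tcp=np.array([.4509,-.3465])
R={'top':(370,212,38,36),'side':(332,285,50,62)}
def slots(p,z,k): return [(k,T(p,[(-.014,y-.0025,z),(.014,y-.0025,z),(.014,y+.0025,z),(-.014,y+.0025,z)])) for y in np.arange(-2,3)*.0245]
def pl(c,p,zt,t,k):
    L=plate(c,p,zt,k,t); return [(k,q) for _,q in L[:-1]]+[(k+1,L[-1][1])]+slots(p,zt,k+2)
# pile, from first pictures with slots
R0={'top':(368,212,84,42),'side':(296,276,80,74)}
def b(c,p): return [(9,q) for q in boxf(p,-.023,.023,-.075,.075,0,.022,c)]
P={}
for cs in(('top',),('side',),('top','side')):
    x,f=solve(lambda p:sum(cost(d0[n],d0[n]['pixels'],R0[n],b(d0[n],p)+pl(d0[n],p,.042,.02,1)) for n in cs),[.4502,-.349,-.025],[.004,.004,.02]);P[cs]=x;print('pile',cs,x.round(4),round(f,2))
for cs in(('top',),('side',),('top','side')):
    g=lambda p:sum(cost(d[n],d[n]['pixels'],R[n],b(d[n],P[cs])+pl(d[n],P[cs],.042,.02,1)+pl(d[n],p,zt,.01,4)) for n in cs)
    x,f=solve(g,[.4509,-.3465,-.022],[.004,.004,.02]);print('held',cs,x.round(4),round(f,2),'held-tcp mm',((x[:2]-tcp)*1e3).round(1),'pile-held mm',((P[cs][:2]-x[:2])*1e3).round(1),'dyaw',round(P[cs][2]-x[2],4))
E
python3 r5.py
```

```text
pile ('top',) [ 0.4508 -0.3495 -0.0239] 23.1
pile ('side',) [ 0.4499 -0.3477 -0.029 ] 16.33
pile ('top', 'side') [ 0.4503 -0.3495 -0.028 ] 42.45
held ('top',) [ 0.4517 -0.3482 -0.0117] 23.93 held-tcp mm [ 0.8 -1.7] pile-held mm [-1.  -1.4] dyaw -0.0122
held ('side',) [ 0.4526 -0.3461 -0.0176] 19.25 held-tcp mm [1.7 0.4] pile-held mm [-2.7 -1.6] dyaw -0.0114
held ('top', 'side') [ 0.4522 -0.3475 -0.0094] 49.19 held-tcp mm [ 1.3 -1. ] pile-held mm [-1.9 -2. ] dyaw -0.0186
```

Both views agree: shift by about (−1.8,−1.7) mm and turn about −0.8°. Apply that, stop 7 mm above the pile, and measure again.

apply_moves(
  series=[
    {"jaw": 1,"linear": [0.02,-0.003,0.0028],"roll": 0.027},
    {"jaw": 1,"linear": [0.04,-0.003,0.0028],"roll": 0.027},
    {"jaw": 1,"linear": [0.06,-0.003,0.0028],"roll": 0.027},
    {"jaw": 1,"linear": [0.0695,-0.003,0.0028],"roll": 0.027},
    {"jaw": 1,"linear": [0.0695,-0.003,0.0028],"roll": 0.027},
    {"jaw": 1,"linear": [0.0695,-0.003,0.0028],"roll": 0.027},
  ],
)

```text
t: 28.9
tool_pos: [0.4501, -0.3496, 0.0522]
orientation: [1.239, 1.191, -1.234]
force: [-0.3, -0.6, -2.7]
opening: 0.0554
```

```bash
sed -i "s/t7.png/t8.png/;s/s7.png/s8.png/;s/d7/d8/" r4.py; python3 r4.py; python3 go.py .4491 -.3482 .044 -1.607 | tee o.txt
python3 - <<'E'
import re
s=open('r5.py').read().replace('d7.pkl','d8.pkl')
s=s.replace("zt=.0917-.0011+.010; tcp=np.array([.4509,-.3465])","st=read_state();print(st['tool_pos'].round(4));zt=st['tool_pos'][2]+.0089; tcp=st['tool_pos'][:2]")
open('r6.py','w').write(s)
E
python3 r6.py
```

```text
t 29.0 pos [ 0.4502 -0.3497  0.0524] zyaw -1.608 down [ 0.003  0.001 -1.   ] q [-0.75  0.19  1.74  0.    1.21 -0.72] F [-0.2 -0.1 -2.2] M [-0.09  0.11 -0.03] op 0.0556
linear [0.0139, -0.002, -0.0025] mm [8.4, -1.2, -1.5] dyaw 0.0deg roll -0.0016
[ 0.4502 -0.3497  0.0524]
pile ('top',) [ 0.4508 -0.3495 -0.0239] 23.1
pile ('side',) [ 0.4499 -0.3477 -0.029 ] 16.33
pile ('top', 'side') [ 0.4503 -0.3495 -0.028 ] 42.45
held ('top',) [ 0.4515 -0.3514 -0.0063] 26.59 held-tcp mm [ 1.3 -1.7] pile-held mm [-0.7  1.9] dyaw -0.0176
held ('side',) [ 0.4494 -0.3494 -0.0126] 28.03 held-tcp mm [-0.8  0.4] pile-held mm [0.5 1.7] dyaw -0.0164
held ('top', 'side') [ 0.4504 -0.3514 -0.0287] 59.34 held-tcp mm [ 0.2 -1.7] pile-held mm [-0.1  1.9] dyaw 0.0006
```

apply_moves(
  series=[
    {"jaw": 1,"linear": [0,0,-0.003],"roll": -0.015},
    {"jaw": 1,"linear": [0.003,0,-0.003],"roll": -0.015},
    {"jaw": 1,"linear": [0.006,0,-0.003],"roll": -0.015},
    {"jaw": 1,"linear": [0.009,0,-0.003],"roll": -0.015},
    {"jaw": 1,"linear": [0.009,0,-0.003],"roll": -0.015},
    {"jaw": 1,"linear": [0.009,0,-0.003],"roll": -0.015},
  ],
)

```text
t: 29.75
tool_pos: [0.4503, -0.348, 0.047]
orientation: [1.233, 1.194, -1.228]
force: [-0.5, 0.6, -3.3]
opening: 0.0558
```

```bash
sed -i "s/t8.png/t9.png/;s/s8.png/s9.png/;s/d8/d9/" r4.py; python3 r4.py; python3 go.py .4500 -.3480 .0431 -1.598
cat > r7.py <<'E'
import sys
from rf import *
exec(open('r5.py').read().split('# pile')[0].split('zt=')[0].replace('from rf import *','').replace('d7','d9'))
exec("def slots"+open('r5.py').read().split('def slots')[1].split('# pile')[0])
def b(c,p): return [(9,q) for q in boxf(p,-.023,.023,-.075,.075,0,.022,c)]
R={'top':(370,212,38,36),'side':(332,285,50,62)}
st=read_state();zt=st['tool_pos'][2]+.0089;tcp=st['tool_pos'][:2]
from scipy.spatial.transform import Rotation as Rn
M=Rn.from_rotvec(st['orientation']).as_matrix();yw=np.arctan2(M[1,2],M[0,2])+np.pi/2
P={'top':[.4508,-.3495,-.026],'side':[.4499,-.3477,-.027]}
for n in P:
    x,f=solve(lambda p:cost(d[n],d[n]['pixels'],R[n],b(d[n],P[n])+pl(d[n],P[n],.042,.02,1)+pl(d[n],[*p,yw],zt,.01,4)),tcp,[.003,.003])
    print(n,'pile-held mm',((np.array(P[n][:2])-x)*1e3).round(1),round(f,1),'tool yaw',yw.round(4))
E
python3 r7.py
```

```text
t 29.85 pos [ 0.4504 -0.348   0.0471] zyaw -1.600 down [ 0.003  0.001 -1.   ] q [-0.75  0.2   1.74  0.    1.2  -0.72] F [ 0.2 -0.4 -2.9] M [-0.07  0.1   0.  ] op 0.0554
linear [0.0066, -0.0007, 0.0] mm [4.0, -0.4, 0.0] dyaw 0.1deg roll -0.0039
top pile-held mm [0.2 0.3] 25.6 tool yaw -0.0292
side pile-held mm [-1.3 -0.1] 29.5 tool yaw -0.0292
```

Residual is under about 0.6 mm averaged over both views. Final lowering with x −0.5 mm.

apply_moves(
  series=[
    {"jaw": 1,"linear": [0.002,-0.0008,0],"roll": 0},
    {"jaw": 1,"linear": [0.004,-0.0008,0],"roll": 0},
    {"jaw": 1,"linear": [0.005,-0.0008,0],"roll": 0},
    {"jaw": 1,"linear": [0.006,-0.0008,0],"roll": 0},
    {"jaw": 1,"linear": [0.006,-0.0008,0],"roll": 0},
  ],
)

```text
t: 30.48
tool_pos: [0.4499, -0.348, 0.0434]
orientation: [1.233, 1.194, -1.228]
force: [-0.1, -0.3, -3.0]
opening: 0.0558
```

```bash
python3 go.py .4500 -.3480 .0431 -1.598
```

```text
t 30.48 pos [ 0.4499 -0.348   0.0434] zyaw -1.600 down [ 0.003  0.001 -1.   ] q [-0.75  0.2   1.74  0.    1.2  -0.72] F [-0.1 -0.3 -3. ] M [-0.05  0.04  0.03] op 0.0558
linear [0.0005, 0.0002, 0.0] mm [0.3, 0.1, 0.0] dyaw 0.1deg roll -0.0039
```

Still carrying the weight, so lower in 0.3 mm steps until it's borne.

apply_moves(
  series=[
    {"jaw": 1,"linear": [0.0005,0,0],"roll": 0},
    {"jaw": 1,"linear": [0.001,0,0],"roll": 0},
    {"jaw": 1,"linear": [0.0015,0,0],"roll": 0},
    {"jaw": 1,"linear": [0.0015,0,0],"roll": 0},
  ],
)

```text
t: 30.98
tool_pos: [0.45, -0.348, 0.043]
orientation: [1.233, 1.194, -1.228]
force: [-3.1, 2.5, 6.0]
opening: 0.0555
```

```bash
python3 go.py .4500 -.3480 .0431 -1.598
```

```text
t 30.98 pos [ 0.45  -0.348  0.043] zyaw -1.600 down [ 0.003  0.001 -1.   ] q [-0.75  0.2   1.74  0.    1.2  -0.72] F [-3.1  2.5  6. ] M [ 0.4   0.79 -0.05] op 0.0555
linear [-0.0001, 0.0001, -0.0] mm [-0.1, 0.0, -0.0] dyaw 0.1deg roll -0.0036
```

Contact (F = +6 N). Ease to the contact pose, release slowly, then rise.

apply_moves(
  series=[
    {"jaw": 1,"linear": [0,0,0],"roll": 0},
    {"jaw": -0.2,"linear": [0,0,0],"roll": 0},
    {"jaw": -0.3,"linear": [0,0,0],"roll": 0},
    {"jaw": -0.5,"linear": [0,0,0],"roll": 0},
    {"jaw": -0.8,"linear": [0,0,0],"roll": 0},
    {"jaw": -1,"linear": [0,0,0],"roll": 0},
    {"jaw": -1,"linear": [-0.02,0,0],"roll": 0},
    {"jaw": -1,"linear": [-0.08,0,0],"roll": 0},
    {"jaw": -1,"linear": [-0.16,0,0],"roll": 0},
    {"jaw": -1,"linear": [-0.25,0,0],"roll": 0},
    {"jaw": -1,"linear": [-0.3,-0.06,-0.1],"roll": 0},
    {"jaw": -1,"linear": [-0.3,-0.06,-0.2],"roll": 0},
    {"jaw": -1,"linear": [-0.3,-0.06,-0.3],"roll": 0},
    {"jaw": -1,"linear": [-0.3,-0.06,-0.4],"roll": 0},
    {"jaw": -1,"linear": [-0.3,-0.06,-0.45],"roll": 0},
    {"jaw": -1,"linear": [-0.3,-0.06,-0.45],"roll": 0},
  ],
  force=20,
)

```text
t: 32.98
tool_pos: [0.4215, -0.0754, 0.2244]
orientation: [1.231, 1.194, -1.224]
force: [-0.5, -0.0, -0.1]
opening: 0.0927
```

```bash
sed -i "s/t9.png/t10.png/;s/s9.png/s10.png/;s/d9/d10/" r4.py; python3 r4.py; cat > r8.py <<'E'
from rf import *
d=pickle.load(open('d10.pkl','rb'));d0=pickle.load(open('d0.pkl','rb'))
exec("def slots"+open('r5.py').read().split('def slots')[1].split('# pile')[0])
R0={'top':(368,208,84,46),'side':(296,270,80,80)}
def b(c,p): return [(9,q) for q in boxf(p,-.023,.023,-.075,.075,0,.022,c)]
P={'top':[.4508,-.3495,-.0239],'side':[.4499,-.3477,-.029]}
for n in P:
    c=d[n]
    low,f=solve(lambda p:cost(c,c['pixels'],R0[n],b(c,p)+pl(c,p,.052,.03,1)),P[n],[.003,.003,.02])
    print(n,'top plate - old pile mm',((low[:2]-P[n][:2])*1e3).round(1),'dyaw',(low[2]-P[n][2]).round(4),f)
    q,f=solve(lambda p:cost(c,c['pixels'],R0[n],b(c,p[:3])+pl(c,p[:3],.042,.02,1)+pl(c,p[3:],.052,.01,4)),np.r_[P[n],low],[.003,.003,.02]*2)
    print('  pile move mm',((q[:2]-P[n][:2])*1e3).round(1),'new vs pile',((q[3:5]-q[:2])*1e3).round(1),'dyaw',(q[5]-q[2]).round(4),f)
E
python3 r8.py; python3 go.py .45 -.35 .3
python3 - <<'E'
from mont import *
t=cv2.imread('pics/t10.png');s=cv2.imread('pics/s10.png')
mont([(crop(s,295,265,85,85,5),0,0),(crop(t,368,205,85,50,4),440,0),(crop(s,180,140,60,70,4),0,430),(crop(t,195,120,140,90,2),440,220)],'pics/m11.png')
E
```

```text
top top plate - old pile mm [ 0.4 -1. ] dyaw 0.0038 57.765969404334015
  pile move mm [0.5 2.1] new vs pile [-0.1 -3.1] dyaw 0.0005 56.93933816335311
side top plate - old pile mm [0.3 0.5] dyaw 0.0072 16.12916998719804
  pile move mm [ 1.5 -0.6] new vs pile [-1.3  1.1] dyaw 0.0013 15.806380264264126
t 33.08 pos [ 0.4215 -0.0775  0.224 ] zyaw -1.599 down [ 0.004  0.    -1.   ] q [-0.3  -0.36  1.93  0.    1.57 -0.28] F [ 0.4 -0.4 -0.3] M [-0.02  0.02 -0.04] op 0.093
linear [-0.1266, 0.0608, 0.4525] mm [-76.0, 36.5, 271.5]
```

The side view says the placed cover is within 0.6 mm of the old pile and square. The top fit's cost is too high, so the arm is probably in the way. Move clear and recheck numerically.

apply_moves(
  series=[
    {"jaw": -1,"linear": [-0.02,0,-0.1],"roll": 0},
    {"jaw": -1,"linear": [-0.03,0,-0.2],"roll": 0},
    {"jaw": -1,"linear": [-0.03,0,-0.3],"roll": 0},
    {"jaw": -1,"linear": [-0.03,0,-0.4],"roll": 0},
    {"jaw": -1,"linear": [-0.03,0,-0.4],"roll": 0},
    {"jaw": -1,"linear": [-0.03,0,-0.4],"roll": 0},
  ],
)

```text
t: 33.83
tool_pos: [0.4286, 0.1612, 0.2421]
orientation: [1.232, 1.192, -1.228]
force: [-0.8, -0.0, -0.5]
opening: 0.0929
```

```bash
python3 r4.py; python3 r8.py; python3 go.py .45 -.35 .3
python3 - <<'E'
from rf import *
d=pickle.load(open('d10.pkl','rb'));st=[.488,.3639,1.3369]
R={'top':(96,198,32,26),'side':(197,148,20,30)}
for n in('side',):
    x,f=solve(lambda p:cost(d[n],d[n]['pixels'],R[n],stand(d[n],st)+driver(d[n],p)),[.487,.3693,1.17],[.004,.004,.1]);print('driver',n,x.round(4),round(f,1))
d0=pickle.load(open('d0.pkl','rb'))
# changes elsewhere (mallet, jar, blank, green plate), side and top boxes
for nm,n,(x,y,w,h) in[('jar','side',(375,235,35,40)),('mallet','side',(245,155,40,35)),('blank','side',(228,222,48,48)),('green','side',(235,320,72,60)),('jar','top',(365,108,36,36)),('mallet','top',(145,75,50,100)),('blank','top',(226,225,82,30)),('green','top',(380,268,42,76))]:
    a=d[n]['pixels'][y:y+h,x:x+w].astype(int);b=d0[n]['pixels'][y:y+h,x:x+w];print(nm,n,'share changed',(np.abs(a-b).sum(2)>60).mean().round(3))
E
```

```text
top top plate - old pile mm [ 0.4 -1. ] dyaw 0.0038 22.59872064538485
  pile move mm [0.4 1.7] new vs pile [ 0.  -2.7] dyaw -0.0091 21.684145131795475
side top plate - old pile mm [0.2 0.4] dyaw 0.0075 16.194567034630055
  pile move mm [ 1.8 -0.4] new vs pile [-1.6  0.8] dyaw 0.0003 15.90345148913319
t 33.92 pos [0.4286 0.1606 0.2421] zyaw -1.601 down [ 0.004 -0.    -1.   ] q [ 0.25 -0.28  1.83 -0.    1.58  0.28] F [ 0.  -0.1 -0.5] M [-0.07  0.08  0.02] op 0.0931
linear [-0.0961, 0.062, 0.8495] mm [-57.7, 37.2, 509.7] 
driver side [0.489  0.3698 1.2146] 43.2
jar side share changed 0.0
mallet side share changed 0.054
blank side share changed 0.0
green side share changed 0.0
jar top share changed 0.0
mallet top share changed 0.019
blank top share changed 0.0
green top share changed 0.0
```

```bash
python3 -c "
from plant import *
print(close_job())"
```

```text
the job is handed in; nothing more can be done
None
```

The job is handed in at about 34 s of the 72 s allowed. I turned both cams open with the large screwdriver and stood it back in its stand. Then I lifted the cover off and set it on top of the pile.

**Last checks that passed**
- **Cams:** a pose fit puts both at about 1.50–1.53 rad, well past the 1.1 rad where the wings clear the cover.
- **Screwdriver:** it is upright with its collar flat on the stand, within about 2 mm of where it started.
- **Cover on the pile:** offset from the old pile outline is (0.4, −1.0) mm in the top view and (0.2, 0.4) mm in the side view. Rotation is within about 0.4°. Contact force when setting it down was about 6 N.
- **Jar, wooden blank, green plate:** unchanged in both pictures.

**Checks that failed or disagreed**
- **Small look-alike screwdriver:** it stood on its blade in the first pictures but was lying down by 5.4 s. I recorded no contact, so it most likely fell by itself. I left it lying.
- **Camera agreement:** the two views differed by 2–4 mm in absolute position, so I judged alignments within each picture.
- **Pile underneath:** fits that separated the new cover from the plates below disagreed by 2–3 mm between views. Those plates are almost hidden, so I don't trust that figure, and a small shift of the pile is not ruled out.
- **Mallet:** 2–5 % of pixels changed in its picture areas. The opened cam wing lies in the side-view area. The top-view change is unexplained, but the arm never went near the mallet.
- **Final view:** the picture limit was reached, so the last state was checked by numbers only.

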